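# Nest the hexagonal candle moulds in the pouring tray

## Robot

A 7-joint arm with a two-finger parallel gripper is mounted at the origin on the work surface; the furniture and walls round the work are solid. World frame = base frame: x ahead of the robot, y to its left, z up, the work surface at z = 0. Lengths are in mm, angles in rad, forces in N, time in s.
With the tool pointing down it reaches from about 425 to 950 mm from the base axis. Payload 4.7 kg.
Tool frame: the origin (TCP) lies at the very end of the fingers, on their centre line; the grasp point (between the pads) lies 19 mm behind it; x points along the fingers, y is the direction in which the jaws open and shut, and the axes are right-handed (so a half turn about x gives the same grasp; the last joint's range is limited). The gripper opens to 87 mm and grips with 3 to 60 N. Pads are 19 mm wide; open, the fingers measure 117 mm over their backs; the gripper's body (75 mm by 190 mm) begins 51 mm behind the grasp point.
Start: joints at [1.247, 0.469, -0.049, 1.532, 0.024, 1.141, -0.082], TCP at [196.167, -645.885, 222.573] pointing down, gripper open.
Joint ranges: [-2.59, 2.59], [-0.33, 1.99], [-1.39, 1.29], [0.1, 2.45], [-1.04, 4.18], [0.21, 1.99], [-2.66, 2.66]. Speed limits (rad/s): [2.57, 2.57, 3.14, 3.14, 3.14, 3.14, 3.14].

## Interface

Orientations are given as a unit quaternion [x, y, z, w].
In Python, from plant import status, cams, order, spotter gives the robot as it stands.
- The arm moves only by the tool drive_tool, never from a script. Its argument "rows" is a list of rows, each an object with "translation": the shift along the world's x, y, z normalised to -1 to 1, where 1 is 0.3 m, a list of three; "turn": the turn, a rotation vector about the world's x, y, z normalised to -1 to 1, where 1 is pi/2 rad, a list of three; "hand": the opening, from -1 (shut) to 1 (fully open). A call has 1 to 8 rows; each row is the pose to reach, as a shift and turn from the pose measured when the call began; what a row does not reach only later rows make up. A row lasts 1/8 s, in which the tool goes at most 62.5 mm and 10.7 degrees, less where a joint would pass 70% of its speed; a pose out of reach is approached as far as the arm can. A call with a number of a shift or a turn outside -1 to 1 is refused whole. A call with a gripper value outside its range is refused whole. The fingers move at their own pace and stop on an object; "force" is the grip in N (left out, the last holds). Time passes only in rows, so rows that repeat a pose let the fingers close. It gives the time, the measured TCP pose, the force and the opening at its end, in the units of the state.
- status.sense(): the state, without advancing time (a new reading comes with each control period).
- cams.capture(name): name is "scene" or "top" or "wrist"; returns a dict with "img" (420x560x3 uint8, red, green, blue), "range_z" (420x560 float32, mm along the optical axis (not along the pixel's ray), 0 where there is no reading), "camera_matrix" (3x3 intrinsics, pixels), "eye" and "orientation" of the camera in the world; the wrist camera has in their place "tool_from_camera" (4x4, takes a point from camera to tool coordinates, whose origin is the TCP and whose axes are the tool frame's). Camera axes: x right, y up, looking along -z (the intrinsics and any distortion apply to the point x, -y, -z); pixel columns grow to the right and rows downward; lengths in mm; the calibration is good to about 2 mm. A picture is of the moment at which its call begins: read the wrist's pose just before it.
- order.sign_off(): hands the job in, once; it reports no verdict.
Trained networks look in a picture, given as the dict that the camera call returned (one of the last four; its "shot" number tells which), for a name from the list of things; names that differ only in an ending like _2 or _b are one class to them, and where a whole thing is asked for, a point or a joint stands for the part that bears it (a point fixed in the world has none). Each returns a list of dicts, best first, with "confidence" (0 to 1); they miss things now and then, are a little off and sometimes report something else, mostly with a low value. They report only what shows in the picture. A call takes as long as a camera call. They do not tell look-alikes from the thing itself.
- spotter.recognise(picture, thing): "at" ([x, y, z] in mm, in world coordinates, good to about 4 mm: the middle of the surface that is visible of it).
The state is a dict: "time_s": time; "joint_positions": joint angles; "dq": joint speeds; "joint_efforts": joint torques, N m; "tcp_pos": TCP position; "ee_rot": TCP orientation; "contact_force": force on the tool from outside, world axes, zero at the start; "wrist_torque": the same for the moment, N m; "opening": opening from 0.0 (shut) to 1.0 (fully open).
Only numpy, scipy, OpenCV 4.12 (cv2) and the standard library are available. Lean on these libraries where they do the work, as an engineer would, in place of code of your own. Each camera call takes 0.05 s, during which the arm holds its last target.

## Task

Get the candle moulds ready for pouring: stand the four hexagonal aluminium moulds that are on the bench upright in the round pouring tray with the two already there, so that all six sit fully down in the cork cut-out as one closed honeycomb, flat face to flat face. Leave the two moulds in the tray where they are, knock no mould over, and do not push about the dye bottle, wax jar, wax-filled cap and tweezers that stand and lie among them.

Things in the scene. Friction and masses are not known exactly. Their poses are not given: they have to be found in the camera images.
- pour_tray: round steel pan, 230 across, 260 over two low handles, rim 32 high, fixed; origin on the bench under its centre, z up. Holds cork, top 26 high, with one shared cut-out down to the pan floor (4 high): zigzag outline of six upright hexagons nested in a triangle (rows 1, 2, 3), no walls between, 1 mm room all round. Nested mould faces look along the tray x axis and each 60 degrees from it.
- cell_0 (a point): where the axis of one nested mould meets the pan's floor (4 above the bench): a corner, already filled by mould_0; tray frame x -52.5, y -30.3. Neighbouring places are 52.5 apart. Any mould may take any free place.
- cell_1 (a point): where the axis of one nested mould meets the pan's floor (4 above the bench): middle of a side, already filled by mould_1; tray frame x -0.0, y -30.3. Neighbouring places are 52.5 apart. Any mould may take any free place.
- cell_2 (a point): where the axis of one nested mould meets the pan's floor (4 above the bench): middle of a side; tray frame x -26.3, y 15.2. Neighbouring places are 52.5 apart. Any mould may take any free place.
- cell_3 (a point): where the axis of one nested mould meets the pan's floor (4 above the bench): middle of a side; tray frame x 26.3, y 15.2. Neighbouring places are 52.5 apart. Any mould may take any free place.
- cell_4 (a point): where the axis of one nested mould meets the pan's floor (4 above the bench): a corner; tray frame x 52.5, y -30.3. Neighbouring places are 52.5 apart. Any mould may take any free place.
- cell_5 (a point): where the axis of one nested mould meets the pan's floor (4 above the bench): a corner; tray frame x 0.0, y 60.6. Neighbouring places are 52.5 apart. Any mould may take any free place.
- mould_0: open hexagonal aluminium candle mould, 52 across flats, 60 across corners, 80 tall, walls 3 thick, about 0.12 kg, foot bevelled 3 over the lowest 5; origin at the centre of its underside, z up to the open rim; its six flat faces look along its own x axis and each 60 degrees from it. All six are alike. Stands at the start in the tray, at cell_0.
- mould_1: open hexagonal aluminium candle mould, 52 across flats, 60 across corners, 80 tall, walls 3 thick, about 0.12 kg, foot bevelled 3 over the lowest 5; origin at the centre of its underside, z up to the open rim; its six flat faces look along its own x axis and each 60 degrees from it. All six are alike. Stands at the start in the tray, at cell_1.
- mould_2: open hexagonal aluminium candle mould, 52 across flats, 60 across corners, 80 tall, walls 3 thick, about 0.12 kg, foot bevelled 3 over the lowest 5; origin at the centre of its underside, z up to the open rim; its six flat faces look along its own x axis and each 60 degrees from it. All six are alike. Starts upright on the bench, close beside another mould or other things.
- mould_3: open hexagonal aluminium candle mould, 52 across flats, 60 across corners, 80 tall, walls 3 thick, about 0.12 kg, foot bevelled 3 over the lowest 5; origin at the centre of its underside, z up to the open rim; its six flat faces look along its own x axis and each 60 degrees from it. All six are alike. Starts upright on the bench, close beside another mould or other things.
- mould_4: open hexagonal aluminium candle mould, 52 across flats, 60 across corners, 80 tall, walls 3 thick, about 0.12 kg, foot bevelled 3 over the lowest 5; origin at the centre of its underside, z up to the open rim; its six flat faces look along its own x axis and each 60 degrees from it. All six are alike. Starts upright on the bench, close beside another mould or other things.
- mould_5: open hexagonal aluminium candle mould, 52 across flats, 60 across corners, 80 tall, walls 3 thick, about 0.12 kg, foot bevelled 3 over the lowest 5; origin at the centre of its underside, z up to the open rim; its six flat faces look along its own x axis and each 60 degrees from it. All six are alike. Starts upright on the bench, close beside another mould or other things.
- dye_bottle: round brown dropper bottle with black bulb, 27 diameter, 88 tall, standing near mould_2 and mould_3; origin at the centre of its underside. Not to be disturbed.
- wax_jar: round clear jar with red lid, 70 diameter, 84 tall, standing near mould_4; origin at the centre of its underside. Not to be disturbed.
- cap_wax: white bottle cap filled with wax, 38 diameter, 14 tall, lying near mould_2; origin at the centre of its underside. Not to be disturbed.
- tweezers: steel tweezers lying flat, 13 x 110 x 7, long along their y, near mould_4; origin at the centre of the underside. Not to be disturbed.
Not all that is in view belongs to the job. Leave any pink look-alike of the mould_5 alone.

How it is judged:
By the outcome, as a careful person would: the job done as asked, in the order asked, and still so for the second after the job is handed in, with the robot touching nothing.
It also fails if it takes over 72 s, if anything falls off the work surface, if the arm or the gripper's body presses on something with over 40 N, if the wrist force passes 120 N, or if a joint passes its speed limit or range.

## Working session

There is one attempt and no reset: what is moved stays moved. The work goes in short steps, Python scripts to look and compute and a tool call to move; the robot and the scene stay as the last step left them, time stands still between calls to the robot, and variables do not carry over. Pictures are saved under pics/ and viewed, and the job is handed in when it is done.

Besides the shell and the picture viewer there is one more tool, called after "Emit:" as name(argument=value, ...), one argument or row to a line, values as JSON. drive_tool: Moves the arm, as the interface text tells. Scaled input: -1 to 1 covers 0.3 m each way for a shift and pi/2 rad each way for a turn. Its arguments: {"type":"object","properties":{"rows":{"type":"array"},"force":{"type":"number"}},"required":["rows"]}

```bash
ls; mkdir -p pics; cat > h.py <<'E'
import numpy as np, cv2, pickle
from scipy.spatial.transform import Rotation as R
from plant import status, cams, order, spotter
def cap(n,tag):
    s=status.sense(); c=cams.capture(n)
    pickle.dump((s,c),open(f'pics/{tag}.pkl','wb'))
    cv2.imwrite(f'pics/{tag}.png',c['img'][:,:,::-1]); return s,c
def load(tag): return pickle.load(open(f'pics/{tag}.pkl','rb'))
def pose(s,c):
    if 'tool_from_camera' in c:
        T=np.eye(4);T[:3,:3]=R.from_quat(s['ee_rot']).as_matrix();T[:3,3]=s['tcp_pos'];return T@np.array(c['tool_from_camera'])
    T=np.eye(4);o=np.array(c['orientation']);T[:3,:3]=o if o.shape==(3,3) else R.from_quat(o).as_matrix();T[:3,3]=c['eye'];return T
def cloud(s,c):
    K=np.array(c['camera_matrix']);z=c['range_z'].astype(float);v,u=np.mgrid[:z.shape[0],:z.shape[1]]
    P=np.stack([(u-K[0,2])/K[0,0]*z,-(v-K[1,2])/K[1,1]*z,-z],-1);T=pose(s,c)
    W=P@T[:3,:3].T+T[:3,3];W[z<=0]=np.nan;return W
E
python3 - <<'E'
from h import *
for n in ['top','scene','wrist']:
    s,c=cap(n,n+'0'); print(n,[k for k in c], c['camera_matrix'], c.get('eye'),c.get('orientation'),c.get('distortion'),c.get('tool_from_camera'))
print(status.sense())
E
```

```text
pics
top ['img', 'range_z', 'camera_matrix', 'eye', 'orientation', 'shot'] [[461.02821776   0.         275.25772544]
 [  0.         461.02821776 212.48768706]
 [  0.           0.           1.        ]] [ 478.41710375   -8.65036384 1235.81396735] [-0.01396097  0.02030631  0.7103652  -0.70340176] None None
scene ['img', 'range_z', 'camera_matrix', 'eye', 'orientation', 'shot'] [[426.24471187   0.         282.25704498]
 [  0.         426.24471187 210.06064531]
 [  0.           0.           1.        ]] [-135.36747357  600.93465873  620.11648179] [-0.20260741  0.43466013  0.80194884 -0.35622866] None None
wrist ['img', 'range_z', 'camera_matrix', 'tool_from_camera', 'shot'] [[297.01414215   0.         277.34087023]
 [  0.         297.01414215 210.09827925]
 [  0.           0.           1.        ]] None None None [[ 5.08346496e-04  2.72473847e-01 -9.62163055e-01 -1.63268170e+02]
 [ 9.99999126e-01 -1.31305708e-03  1.56493577e-04 -6.04334186e-01]
 [-1.22073460e-03 -9.62162293e-01 -2.72474276e-01 -7.53822803e+01]
 [ 0.00000000e+00  0.00000000e+00  0.00000000e+00  1.00000000e+00]]
{'time_s': 0.15, 'joint_positions': array([ 1.24711907,  0.46925556, -0.04857846,  1.53338728,  0.02413903,
        1.14096388, -0.08228539]), 'dq': array([ 0.00097437, -0.00276584, -0.00047192, -0.00333684, -0.00073811,
       -0.00100512, -0.00056448]), 'joint_efforts': array([ 6.05233436e-04, -5.08427382e+01, -8.07409664e-02, -2.36417717e+01,
       -6.13440131e-02,  3.57561337e-02,  1.34545467e-04]), 'tcp_pos': array([ 195.97865911, -645.47331407,  221.75452054]), 'ee_rot': array([-0.69933443, -0.10435089,  0.69954153, -0.10336296]), 'contact_force': array([-0.29355523, -0.4409136 , -0.40777672]), 'wrist_torque': array([ 0.03450469, -0.03798876,  0.00989266]), 'opening': 1.0001860254837351}
```

View pics/top0.png

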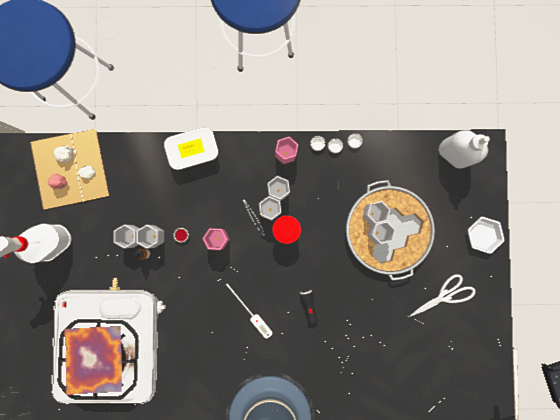

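View pics/scene0.png

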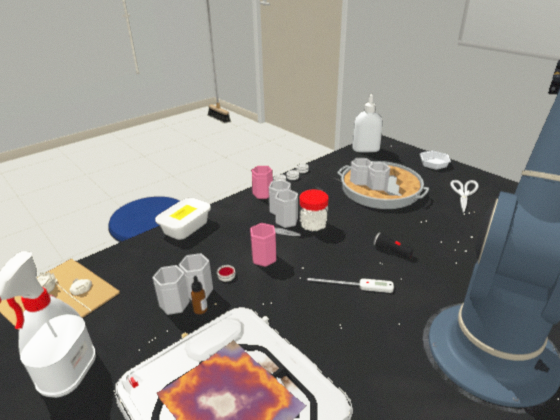

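View pics/wrist0.png

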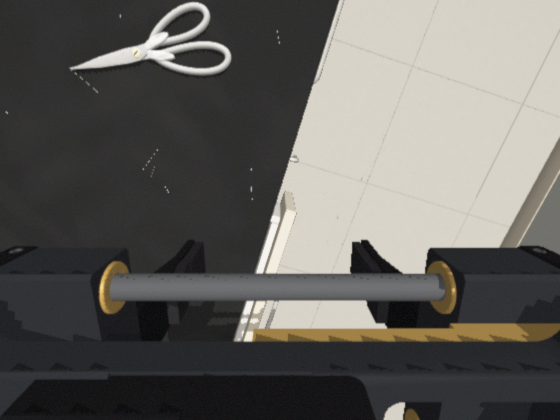

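```bash
python3 - <<'E'
from h import *
s,c=load('top0');W=cloud(s,c)
a=c['img'][:,:,::-1]
cv2.imwrite('pics/cA.png',cv2.resize(a[170:270,100:240],None,fx=5.5,fy=5.5,interpolation=cv2.INTER_CUBIC))
cv2.imwrite('pics/cB.png',cv2.resize(a[130:260,230:310],None,fx=4.5,fy=4.5,interpolation=cv2.INTER_CUBIC))
cv2.imwrite('pics/cT.png',cv2.resize(a[175:285,335:445],None,fx=5.4,fy=5.4,interpolation=cv2.INTER_CUBIC))
for n in ['pour_tray','mould_2','dye_bottle','wax_jar','cap_wax','tweezers']:
    print(n,[(np.round(d['at']).tolist(),round(d['confidence'],2)) for d in spotter.recognise(c,n)])
E
```

```text
pour_tray [([484.0, -339.0, 28.0], 0.77)]
mould_2 [([481.0, 310.0, 43.0], 0.92), ([479.0, 367.0, 46.0], 0.8), ([706.0, -52.0, 29.0], 0.69), ([553.0, -5.0, 5.0], 0.65), ([464.0, 136.0, 7.0], 0.64), ([532.0, -287.0, 40.0], 0.6), ([606.0, -30.0, 2.0], 0.56), ([484.0, -338.0, 24.0], 0.32)]
dye_bottle [([479.0, 230.0, 12.0], 0.47), ([436.0, 320.0, 50.0], 0.43)]
wax_jar [([493.0, -46.0, 80.0], 0.98)]
cap_wax [([479.0, 232.0, 11.0], 0.75)]
tweezers []
```

View pics/cA.png

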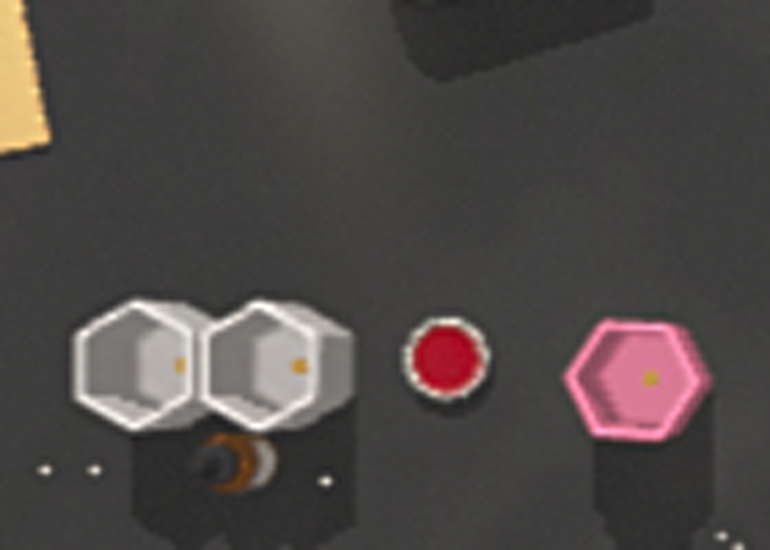

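View pics/cB.png

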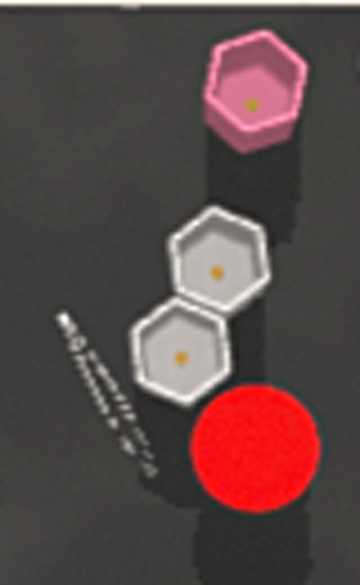

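View pics/cT.png

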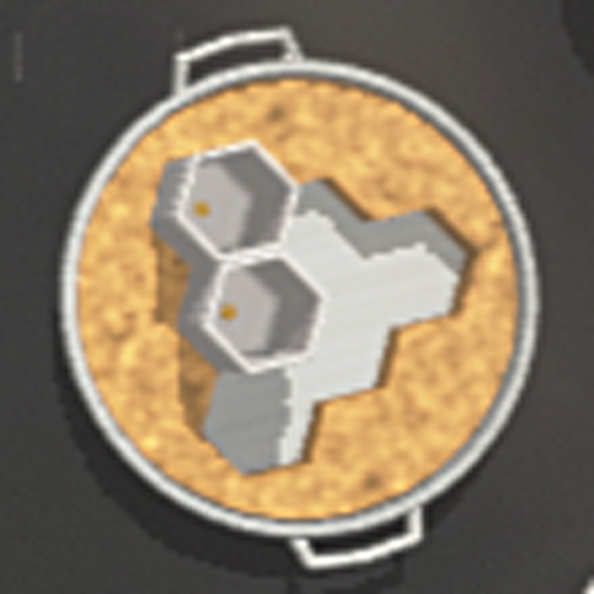

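```bash
cat >> h.py <<'E'
def ortho(s,c,ctr,half,z,res=0.5):
    """grey ortho at height z; rows: x decreasing, cols: y decreasing"""
    K=np.array(c['camera_matrix']);T=pose(s,c);n=int(2*half/res)+1
    g=np.linspace(-half,half,n)
    X,Y=np.meshgrid(ctr[0]-g,ctr[1]-g,indexing='ij')
    P=np.stack([X,Y,np.full_like(X,z)],-1)
    Q=(P-T[:3,3])@T[:3,:3]
    u=(K[0,0]*Q[...,0]/-Q[...,2]+K[0,2]).astype(np.float32);v=(K[1,1]*-Q[...,1]/-Q[...,2]+K[1,2]).astype(np.float32)
    return cv2.remap(c['img'],u,v,cv2.INTER_CUBIC),X,Y
def hexr(X,Y,x,y,a):
    d=np.full(X.shape,-1e9)
    for k in range(3):
        t=a+k*np.pi/3; d=np.maximum(d,np.abs((X-x)*np.cos(t)+(Y-y)*np.sin(t)))
    return d
def fithex(s,c,ctr,z=80,blur=1.5,span=12,prior=None):
    from scipy.optimize import minimize
    im,X,Y=ortho(s,c,ctr,50,z)
    g=im.astype(float).min(-1); g=np.where(im.astype(float).max(-1)-g>50,0,g)
    def score(p):
        d=hexr(X,Y,*p)
        w=1/(1+np.exp(-(d-23)/blur))/(1+np.exp((d-26)/blur))
        w2=1/(1+np.exp(-(d-14)/blur))/(1+np.exp((d-21)/blur)); w3=1/(1+np.exp(-(d-28)/blur))/(1+np.exp((d-33)/blur))
        return -((g*w).sum()/w.sum()-0.5*(g*w2).sum()/w2.sum()-0.0*(g*w3).sum()/w3.sum())
    best=None
    for dx in np.arange(-span,span+1,4):
        for dy in np.arange(-span,span+1,4):
            for a in np.radians(range(0,60,10)):
                p=(ctr[0]+dx,ctr[1]+dy,a);q=score(p)
                if best is None or q<best[0]: best=(q,p)
    r=minimize(score,best[1],method='Nelder-Mead',options=dict(xatol=.01,fatol=.001,initial_simplex=[best[1]]+[np.add(best[1],e) for e in ([3,0,0],[0,3,0],[0,0,.1])]))
    return r.x[0],r.x[1],np.degrees(r.x[2])%60,-r.fun
E
python3 - <<'E'
from h import *
s,c=load('top0')
for n,u,v in [('A1',124,236),('A2',147,236),('B1',278,187),('B2',270,208),('m0',377,211),('m1',382,232),('pinkB',287,149)]:
    W=cloud(s,c)
    K=np.array(c['camera_matrix']);T=pose(s,c)
    # pixel to plane 80
    d=T[:3,:3]@np.array([(u-K[0,2])/K[0,0],-(v-K[1,2])/K[1,1],-1]);z=84 if n[0]=='m' else 80
    P=T[:3,3]+d*(z-T[2,3])/d[2]
    reg=W[v-14:v+15,u-14:u+15];zz=reg[...,2]
    print(n,P.round(0),np.round(fithex(s,c,P[:2],z),2),'zmax',np.nanpercentile(zz,[90,97,99.5]).round(1))
E
```

```text
A1 [479. 359.  80.] [480.24 357.7   31.86  98.62] zmax [78.6 81.8 85.1]
A2 [479. 302.  80.] [479.28 302.66  30.35 105.09] zmax [78.5 81.5 84.6]
B1 [599. -27.  80.] [598.14 -27.58  37.49  86.07] zmax [78.4 81.5 83.5]
B2 [546.  -6.  80.] [548.55  -5.77  36.18  86.3 ] zmax [80.2 83.8 86.8]
m0 [ 536. -274.   84.] [ 531.37 -278.65   14.91  101.07] zmax [82.2 85.4 87.3]
m1 [ 483. -286.   84.] [ 483.55 -291.84   10.63  127.01] zmax [82.5 85.4 87. ]
pinkB [695. -51.  80.] [708.4  -45.62  19.41  25.87] zmax [76.2 81.4 83.9]
```

```bash
python3 - <<'E'
from h import *
s,c=load('top0');W=cloud(s,c)
im=c['img']
def reg(u0,u1,v0,v1,zlo,zhi):
    P=W[v0:v1,u0:u1].reshape(-1,3);P=P[(P[:,2]>zlo)&(P[:,2]<zhi)];return P
for n,r in dict(bottle=(130,156,246,265,25,95),jar=(265,310,210,250,70,95),cap=(170,192,225,247,6,25),tweez=(238,266,195,240,3,15)).items():
    P=reg(*r);print(n,len(P),P.min(0).round(),P.max(0).round(),np.median(P,0).round(),P.mean(0).round(1))
s2,c2=load('scene0');W2=cloud(s2,c2)
P=W2[275:316,190:208].reshape(-1,3);P=P[(P[:,2]>8)&(P[:,0]<460)];print(len(P),np.nanpercentile(P,[2,50,98],axis=0).round())
P=P[P[:,2]>65];print('bulb',np.nanpercentile(P,[2,50,98],axis=0).round())
# tray rim circle: height 32
z=W[...,2];m=(z>28)&(z<37);u,v=np.meshgrid(np.arange(560),np.arange(420));m&=(abs(u-390)<50)&(abs(v-230)<50)
P=W[m];r=np.hypot(P[:,0]-484,P[:,1]+339);P=P[(r>105)&(r<120)]
A=np.c_[2*P[:,:2],np.ones(len(P))];q=np.linalg.lstsq(A,(P[:,:2]**2).sum(1),rcond=None)[0];print('tray',q[:2],np.sqrt(q[2]+q[0]**2+q[1]**2),len(P))
M=R.from_quat(s['ee_rot']).as_matrix();print(M.round(3))
E
```

```text
bottle 142 [420. 293.  26.] [454. 356.  91.] [436. 320.  57.] [437.5 319.5  58.4]
jar 639 [458. -81.  71.] [541.   7.  89.] [493. -46.  83.] [493.1 -45.7  83.3]
cap 169 [454. 205.   6.] [505. 255.  18.] [481. 230.  12.] [481.4 230.6  12.1]
tweez 233 [468.   7.   3.] [586.  80.  12.] [537.  42.   4.] [533.4  41.8   4.8]
582 [[417. 294.  10.]
 [426. 327.  47.]
 [458. 341.  83.]]
bulb [[420. 306.  65.]
 [428. 328.  69.]
 [458. 336.  87.]]
tray [ 483.77585684 -337.66861883] 112.15593888782637 296
[[-0.001  0.291 -0.957]
 [ 0.002 -0.957 -0.291]
 [-1.    -0.002  0.   ]]
```

Emit:
drive_tool(
  rows=[
    {"translation": [0.3,0.3,0.05],"turn": [0,0,0],"hand": 1},
    {"translation": [0.9,0.95,0.05],"turn": [0,0,0],"hand": 1},
    {"translation": [0.9,0.95,0.05],"turn": [0,0,0],"hand": 1},
    {"translation": [0.9,0.95,0.05],"turn": [0,0,0],"hand": 1},
    {"translation": [0.9,0.95,0.05],"turn": [0,0,0],"hand": 1},
    {"translation": [0.9,0.95,0.05],"turn": [0,0,0],"hand": 1},
    {"translation": [0.9,0.95,0.05],"turn": [0,0,0],"hand": 1},
    {"translation": [0.9,0.95,0.05],"turn": [0,0,0],"hand": 1},
  ],
)

```text
time_s: 1.45
tcp_pos: [466.9, -360.0, 237.6]
ee_rot: [0.699, 0.105, -0.699, 0.105]
contact_force: [-0.9, -0.6, -0.3]
opening: 1.002
```

```bash
python3 - <<'E'
from h import *
s,c=cap('wrist','w1')
for ctr in [(531,-279),(484,-292)]: print(np.round(fithex(s,c,ctr,84,blur=.8),2))
s,c=cap('top','t1')
E
```

```text
[ 532.43 -277.95   13.84  118.19]
[ 482.49 -290.03   13.2   123.65]
```

View pics/w1.png

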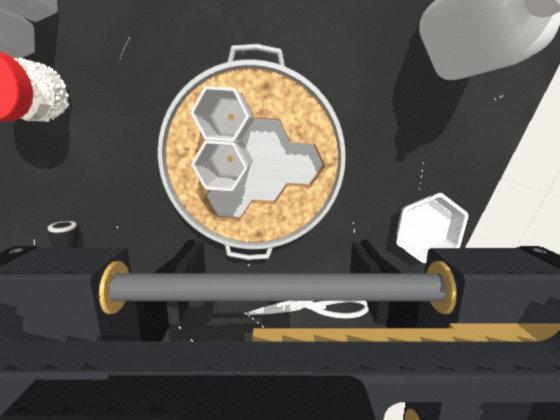

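```bash
cat > tray.py <<'E'
from h import *
from scipy.optimize import minimize
CELL=np.array([[-52.5,-30.3],[0,-30.3],[-26.3,15.2],[26.3,15.2],[52.5,-30.3],[0,60.6]])
def cellw(p,k):
    C,S=np.cos(p[2]),np.sin(p[2]);return p[:2]+np.array([[C,-S],[S,C]])@CELL[k]
def fittray(s,c,p0,zc=26,free=(2,3,4,5)):
    im,X,Y=ortho(s,c,p0[:2],100,zc,0.5)
    f=im.astype(float);cork=((f[...,0]-f[...,2])>35).astype(float)
    cork=cv2.GaussianBlur(cork,(3,3),0)
    def score(p):
        d=np.full(X.shape,1e9)
        for k in range(6):
            q=cellw(p,k);d=np.minimum(d,hexr(X,Y,*q,p[2]))
        C,S=np.cos(p[2]),np.sin(p[2]);tx=(X-p[0])*C+(Y-p[1])*S;ty=-(X-p[0])*S+(Y-p[1])*C
        # use area near free cells only, away from standing moulds
        ok=(ty>-5)|((tx>45)&(ty>-35)) 
        e=d-26.75
        w=np.tanh(e/1.5)*(np.abs(e)<8)*ok
        return -(cork*w).sum()/ok.sum()
    r=minimize(score,p0,method='Nelder-Mead',options=dict(xatol=.01,fatol=1e-6,initial_simplex=[p0]+[np.add(p0,e) for e in ([4,0,0],[0,4,0],[0,0,.08])]))
    return r.x,-r.fun,im
E
python3 - <<'E'
from tray import *
s,c=load('w1');W=cloud(s,c)
m=c['img'].astype(int);k=(m[...,0]-m[...,2]>60);k[240:]=0;print('cork z',np.nanmedian(W[k][:,2]),k.sum())
for tag in ['w1','top0']:
    s,c=load(tag)
    for p0 in [(484,-338,np.radians(-166)),(481,-341,np.radians(-164))]:
        p,f,im=fittray(s,c,p0);print(tag,p[:2].round(2),np.degrees(p[2]).round(2),f, [cellw(p,k).round(1).tolist() for k in (0,1)])
    cv2.imwrite(f'pics/o_{tag}.png',im[:,:,::-1])
# dark/pan z
s,c=load('w1');W=cloud(s,c)
P=W[40:245,150:350].reshape(-1,3)
for nm,z0 in(('floor',4),('rim',84)):
    print(nm,np.median(P[abs(P[:,2]-z0)<5][:,2]))
P=P[(P[:,2]>29)&(P[:,2]<37)];r=np.hypot(P[:,0]-484,P[:,1]+338);P=P[(r>108)&(r<120)]
A=np.c_[2*P[:,:2],np.ones(len(P))];q=np.linalg.lstsq(A,(P[:,:2]**2).sum(1),rcond=None)[0];print('tray',q[:2],np.sqrt(q[2]+q[0]**2+q[1]**2),len(P))
E
```

```text
cork z 27.328103668899217 14592
w1 [ 490.13 -317.21] -166.35 0.07445009147844633 [[534.0, -275.4], [483.0, -287.8]]
w1 [ 490.17 -317.28] -166.56 0.07293758971652309 [[534.2, -275.6], [483.1, -287.8]]
top0 [ 489.22 -314.7 ] -167.05 0.07254113376350359 [[533.6, -273.4], [482.4, -285.2]]
top0 [ 489.12 -314.78] -166.94 0.0710828729512255 [[533.4, -273.4], [482.3, -285.3]]
floor 1.9001649209977245
rim 84.76030982047871
tray [ 486.4900581  -326.99886144] 112.1506087987454 661
```

View pics/o_w1.png

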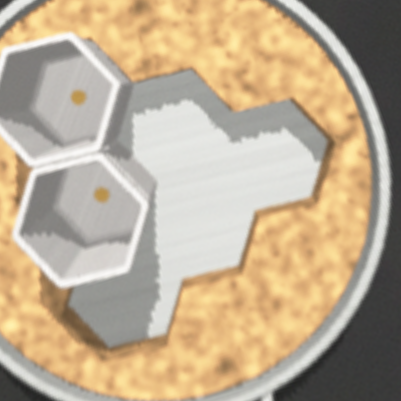

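```bash
sed -i 's/cork=((f\[...,0\]-f\[...,2\])>35)/cork=(((f[...,0]-f[...,2])>35)\&(f[...,0]>150))/' tray.py; cat >> tray.py <<'E'
def overlay(s,c,p,tag,z=26,off=27.0,ks=range(6),half=100,extra=()):
    im,X,Y=ortho(s,c,p[:2],half,z,half/200.)
    o=np.ascontiguousarray(im[:,:,::-1]);o=cv2.resize(o,None,fx=1.45,fy=1.45)
    def px(q): return ((p[0]+half-q[0])/(half/200.)*1.45,(p[1]+half-q[1])/(half/200.)*1.45)
    def dr(x,y,a,off,col):
        pts=[px((x+off/np.cos(np.pi/6)*np.cos(a+np.pi/6+k*np.pi/3),y+off/np.cos(np.pi/6)*np.sin(a+np.pi/6+k*np.pi/3))) for k in range(6)]
        cv2.polylines(o,[np.int32(np.round(pts))],True,col,1)
    for k in ks: dr(*cellw(p,k),p[2],off,(0,255,0))
    for (x,y,a,of) in extra: dr(x,y,a,of,(255,0,255))
    cv2.imwrite(f'pics/{tag}.png',o)
E
python3 - <<'E'
from tray import *
for tag in ['w1','top0']:
    s,c=load(tag)
    p,f,im=fittray(s,c,(487,-320,np.radians(-166)));print(tag,p[:2].round(2),np.degrees(p[2]).round(2),f, [cellw(p,k).round(1).tolist() for k in (0,1)])
    overlay(s,c,p,'ov_'+tag)
    if tag=='w1': overlay(s,c,p,'ov84',z=84,off=26,extra=[(*q,np.radians(13.5),26) for q in [(532.43,-277.95),(482.49,-290.03)]])
E
```

```text
w1 [ 490.2  -318.25] -166.86 0.0865376641446819 [[534.4, -276.8], [483.3, -288.7]]
top0 [ 490.22 -319.32] -167.18 0.08749532466369683 [[534.7, -278.1], [483.5, -289.8]]
```

View pics/ov_w1.png

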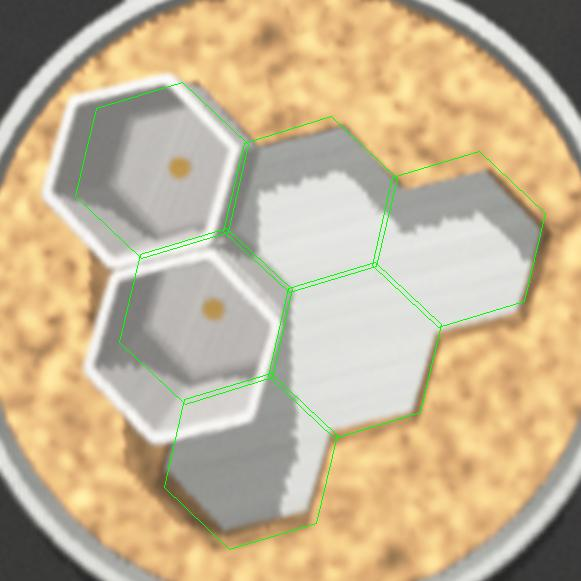

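View pics/ov84.png

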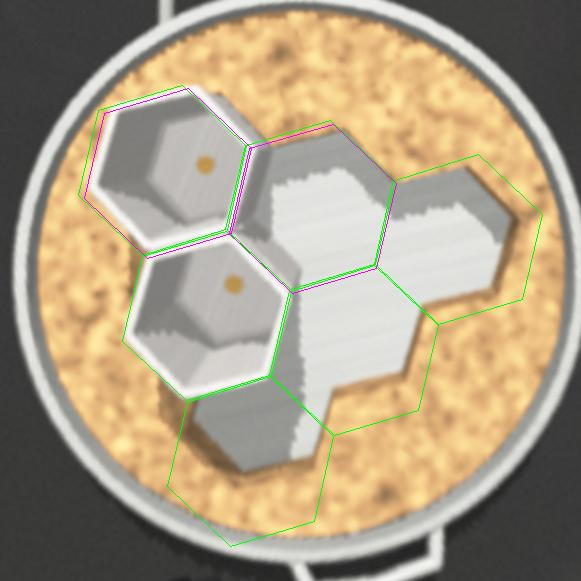

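```bash
sed -i 's/def px(q): return (\(.*\),\((p\[1\].*\))$/def px(q): return (\2,\1)/' tray.py; grep -n "def px" tray.py; sed -i 's/def px(q):.*/def px(q): return ((p[1]+half-q[1])\/(half\/200.)*1.45,(p[0]+half-q[0])\/(half\/200.)*1.45)/' tray.py
python3 - <<'E'
from tray import *
for tag in ['w1']:
    s,c=load(tag)
    p,f,im=fittray(s,c,(487,-320,np.radians(-166)))
    overlay(s,c,p,'ov_'+tag)
    if tag=='w1': overlay(s,c,p,'ov84',z=84,off=26,extra=[(*q,np.radians(13.5),26) for q in [(532.43,-277.95),(482.49,-290.03)]])
E
```

```text
25:    def px(q): return ((p[1]+half-q[1])/(half/200.)*1.45,(p[0]+half-q[0])/(half/200.)*1.45)
```

View pics/ov_w1.png

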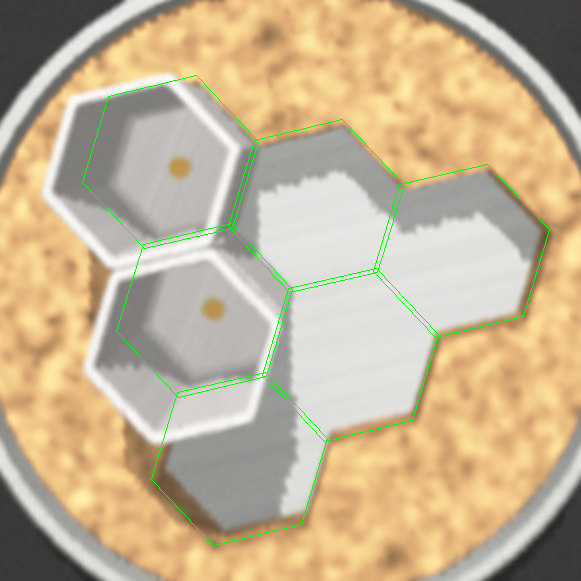

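View pics/ov84.png

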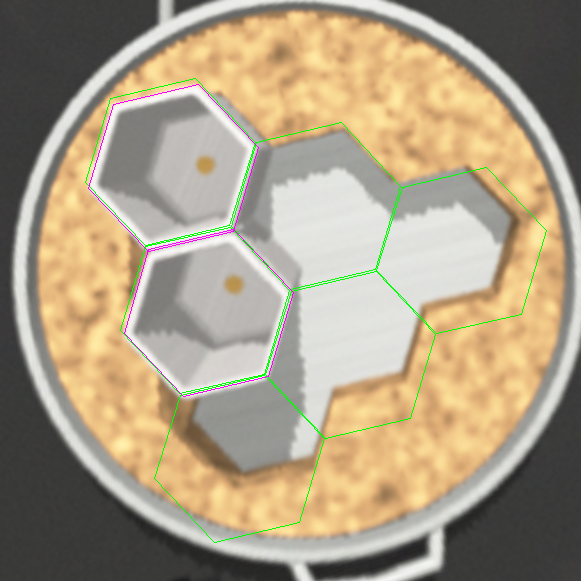

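Emit:
drive_tool(
  rows=[
    {"translation": [0.07,0.2,0],"turn": [0,0,0],"hand": 0.7},
    {"translation": [0.14,0.4,0],"turn": [0,0,0],"hand": 0.7},
    {"translation": [0.21,0.6,0],"turn": [0,0,0],"hand": 0.7},
    {"translation": [0.28,0.8,0],"turn": [0,0,0],"hand": 0.7},
    {"translation": [0.3,0.99,0],"turn": [0,0,0],"hand": 0.7},
    {"translation": [0.3,0.99,0],"turn": [0,0,0],"hand": 0.7},
    {"translation": [0.3,0.99,0],"turn": [0,0,0],"hand": 0.7},
  ],
)

```text
time_s: 2.42
tcp_pos: [554.2, -68.7, 237.2]
ee_rot: [-0.699, -0.101, 0.7, -0.102]
contact_force: [-0.3, -1.1, -0.5]
opening: 0.848
```

```bash
python3 - <<'E'
from h import *
s,c=cap('wrist','w2')
print(s['tcp_pos'],s['joint_positions'].round(2),s['time_s'])
for ctr in [(598,-28),(548,-6)]: print(np.round(fithex(s,c,ctr,80,blur=.8),2))
E
```

```text
[554.225321   -68.68102948 237.19238117] [ 0.32  0.29 -0.33  1.78  0.11  1.09 -1.34] 2.425
[597.76 -26.58  37.37 114.78]
[547.2   -4.62  36.55 126.54]
```

View pics/w2.png

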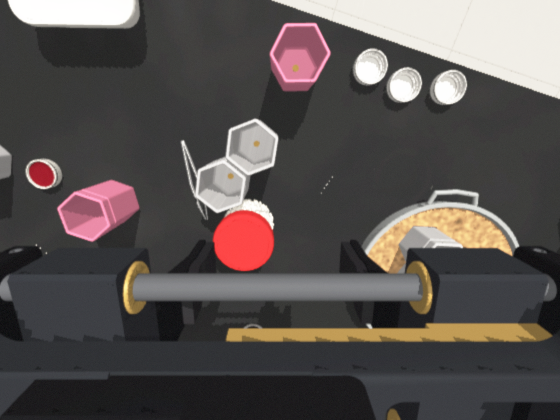

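Emit:
drive_tool(
  rows=[
    {"translation": [0.1,0.1,0],"turn": [0,0,-0.1],"hand": 0.6},
    {"translation": [0.145,0.14,-0.15],"turn": [0,0,-0.1],"hand": 0.6},
    {"translation": [0.145,0.14,-0.3],"turn": [0,0,-0.1],"hand": 0.6},
    {"translation": [0.145,0.14,-0.35],"turn": [0,0,-0.1],"hand": 0.6},
  ],
)

```text
time_s: 2.98
tcp_pos: [595.7, -30.3, 129.2]
ee_rot: [-0.703, -0.044, 0.709, -0.045]
contact_force: [-0.8, -0.3, 0.5]
opening: 0.799
```

```bash
python3 - <<'E'
from h import *
s,c=cap('wrist','w3')
print(s['tcp_pos'],np.degrees(np.arctan2(*R.from_quat(s['ee_rot']).as_matrix()[[1,0],1])),s['opening'])
print(R.from_quat(s['ee_rot']).as_matrix().round(3)[:,0])
E
```

```text
[595.67844001 -30.30758354 129.18328503] -82.78603844959667 0.7987241893864226
[-0.008 -0.003 -1.   ]
```

View pics/w3.png

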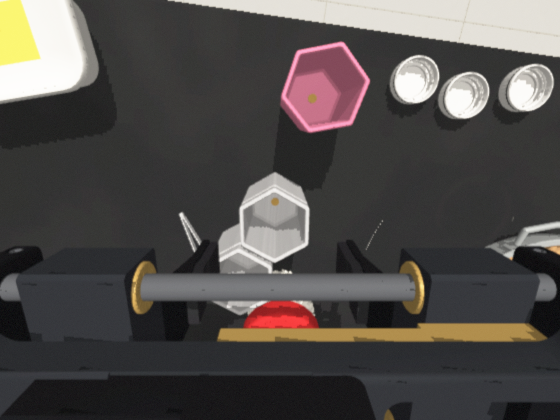

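```bash
python3 - <<'E'
from h import *
s,c=load('w3')
print(np.round(fithex(s,c,(598,-27),80,blur=.8,span=8),2))
E
```

```text
[598.13 -26.57  36.38 118.94]
```

Emit:
drive_tool(
  rows=[
    {"translation": [0.008,0.012,-0.1],"turn": [0,0,0],"hand": 0.6},
    {"translation": [0.008,0.012,-0.2],"turn": [0,0,0],"hand": 0.6},
    {"translation": [0.008,0.012,-0.29],"turn": [0,0,0],"hand": 0.6},
    {"translation": [0.008,0.012,-0.29],"turn": [0,0,0],"hand": 0.6},
    {"translation": [0.008,0.012,-0.29],"turn": [0,0,0],"hand": -0.2},
    {"translation": [0.008,0.012,-0.29],"turn": [0,0,0],"hand": -0.2},
    {"translation": [0.008,0.012,-0.29],"turn": [0,0,0],"hand": -0.2},
    {"translation": [0.008,0.012,-0.29],"turn": [0,0,0],"hand": -0.2},
  ],
  force=15,
)

```text
time_s: 4.03
tcp_pos: [599.2, -26.7, 43.3]
ee_rot: [-0.704, -0.043, 0.708, -0.046]
contact_force: [-0.7, -0.8, 6.9]
opening: 0.595
```

```bash
python3 - <<'E'
from h import *
s=status.sense()
print(s['time_s'],s['tcp_pos'],np.degrees(np.arctan2(*R.from_quat(s['ee_rot']).as_matrix()[[1,0],1])),s['opening']*87,s['contact_force'])
E
```

```text
4.025 [599.15667051 -26.69297457  43.25093553] -82.78376219476768 51.7412730806794 [-0.71062463 -0.83795028  6.87400226]
```

Emit:
drive_tool(
  rows=[
    {"translation": [0,0,0.2],"turn": [0,0,0],"hand": -0.2},
    {"translation": [0,0,0.4],"turn": [0,0,0],"hand": -0.2},
    {"translation": [-0.05,-0.18,0.42],"turn": [0,0,0.11],"hand": -0.2},
    {"translation": [-0.1,-0.36,0.42],"turn": [0,0,0.22],"hand": -0.2},
    {"translation": [-0.15,-0.54,0.42],"turn": [0,0,0.33],"hand": -0.2},
    {"translation": [-0.2,-0.72,0.42],"turn": [0,0,0.44],"hand": -0.2},
    {"translation": [-0.25,-0.9,0.42],"turn": [0,0,0.55],"hand": -0.2},
    {"translation": [-0.27,-0.99,0.42],"turn": [0,0,0.66],"hand": -0.2},
  ],
)

```text
time_s: 5.03
tcp_pos: [515.7, -327.7, 168.7]
ee_rot: [-0.589, -0.387, 0.593, -0.39]
contact_force: [0.7, 0.9, -2.0]
opening: 0.598
```

Emit:
drive_tool(
  rows=[
    {"translation": [0,0,0],"turn": [0,0,0.1],"hand": -0.2},
    {"translation": [0,0,0],"turn": [0,0,0.2],"hand": -0.2},
    {"translation": [0,0,0],"turn": [0,0,0.3],"hand": -0.2},
    {"translation": [0,0,0],"turn": [0,0,0.4],"hand": -0.2},
    {"translation": [0,0,0],"turn": [0,0,0.4],"hand": -0.2},
  ],
)

```text
time_s: 5.65
tcp_pos: [515.3, -327.6, 168.3]
ee_rot: [0.441, 0.55, -0.444, 0.554]
contact_force: [0.4, 0.1, -1.5]
opening: 0.599
```

```bash
cat >> h.py <<'E'
def st():
    s=status.sense();M=R.from_quat(s['ee_rot']).as_matrix()
    print('t',round(s['time_s'],2),'tcp',s['tcp_pos'].round(1),'jaw',np.degrees(np.arctan2(M[1,1],M[0,1])).round(2),'open',round(s['opening']*87,1),'F',s['contact_force'].round(1),'dn',M[:,0].round(3));return s
E
python3 - <<'E'
from h import *
st();s,c=cap('wrist','w4')
E
```

```text
t 5.65 tcp [ 515.3 -327.6  168.3] jaw 12.54 open 52.1 F [ 0.4  0.1 -1.5] dn [ 0.002 -0.006 -1.   ]
```

View pics/w4.png

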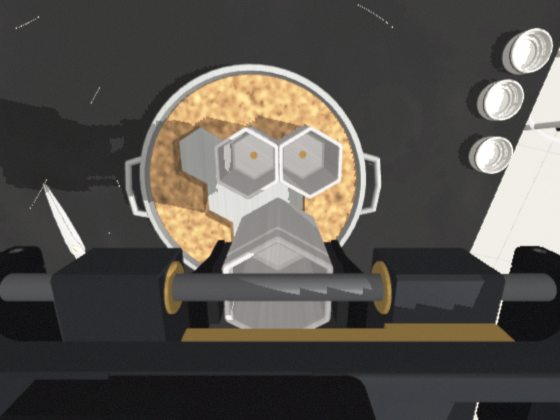

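```bash
python3 - <<'E'
from tray import *
s,c=load('w4')
for ctr in [(533,-278),(483,-290)]: print(np.round(fithex(s,c,ctr,84,blur=.8,span=8),2))
# held mould rim & foot in camera: front outline at foot z
print(np.round(fithex(s,c,(516,-327),168.3-43.3+80,blur=.8,span=4),2))
p=(490.2,-318.3,np.radians(-166.7))
overlay(s,c,p,'ov4_84',z=84,off=26,ks=(0,1))
overlay(s,c,p,'ov4_26',z=26,off=27)
q=s['tcp_pos'];overlay(s,c,p,'ov4_held',z=q[2]-43.3+80,off=26,ks=(),extra=[(q[0],q[1],np.radians(12.6),26)])
E
```

```text
[ 531.82 -277.61   14.01  116.13]
[ 482.39 -292.64   20.59  114.02]
[ 515.   -322.32   43.2    61.56]
```

View pics/ov4_84.png

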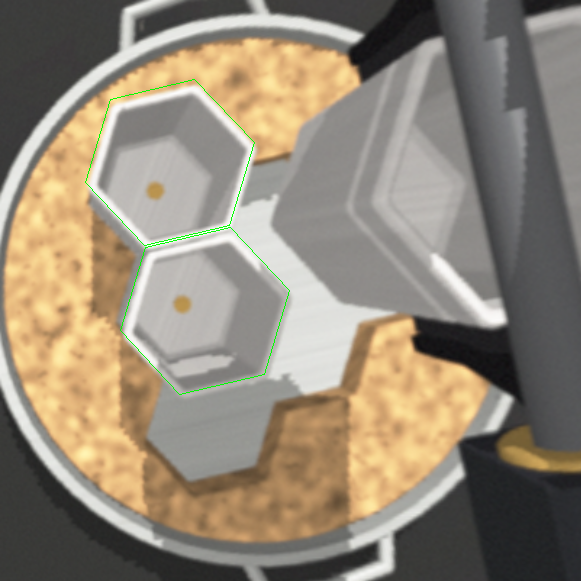

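View pics/ov4_26.png

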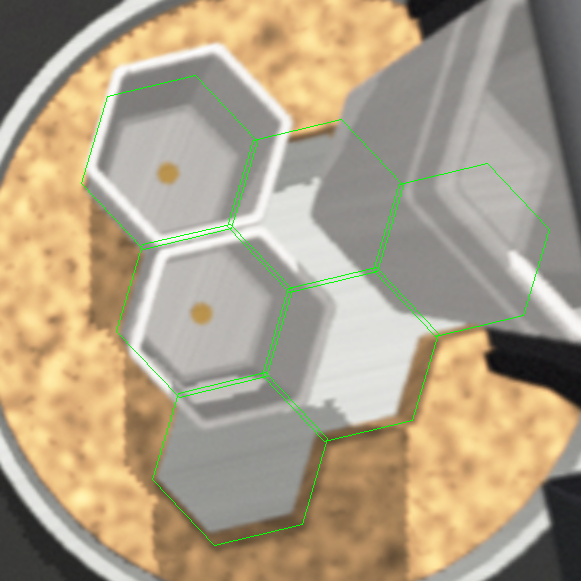

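View pics/ov4_held.png

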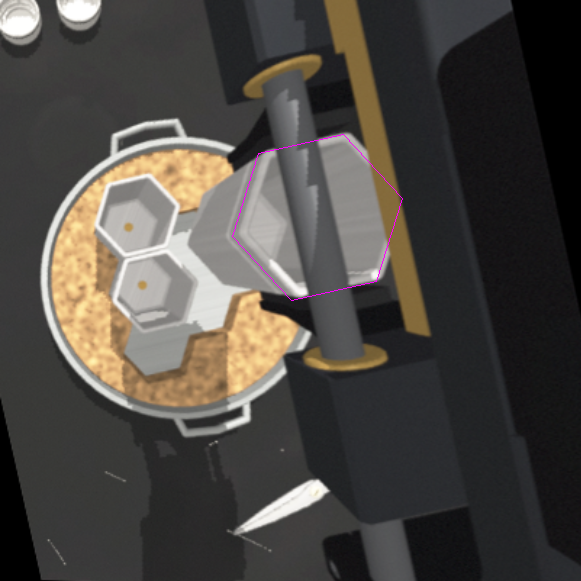

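Emit:
drive_tool(
  rows=[
    {"translation": [0.012,0.003,0],"turn": [0,0,0.009],"hand": -0.2},
    {"translation": [0.012,0.003,-0.15],"turn": [0,0,0.009],"hand": -0.2},
    {"translation": [0.012,0.003,-0.28],"turn": [0,0,0.009],"hand": -0.2},
    {"translation": [0.012,0.003,-0.31],"turn": [0,0,0.009],"hand": -0.2},
    {"translation": [0.012,0.003,-0.31],"turn": [0,0,0.009],"hand": -0.2},
  ],
)

```text
time_s: 6.32
tcp_pos: [519.4, -326.6, 75.7]
ee_rot: [0.438, 0.552, -0.44, 0.557]
contact_force: [-0.2, -0.1, -1.1]
opening: 0.598
```

```bash
python3 - <<'E'
from tray import *
st();s,c=cap('wrist','w5')
cv2.imwrite('pics/w5c.png',cv2.resize(c['img'][60:340,120:460,::-1],None,fx=2.2,fy=2.1,interpolation=cv2.INTER_CUBIC))
E
```

```text
t 6.33 tcp [ 519.4 -326.6   75.7] jaw 13.29 open 52.0 F [-0.2 -0.1 -1.1] dn [ 0.003 -0.006 -1.   ]
```

View pics/w5c.png

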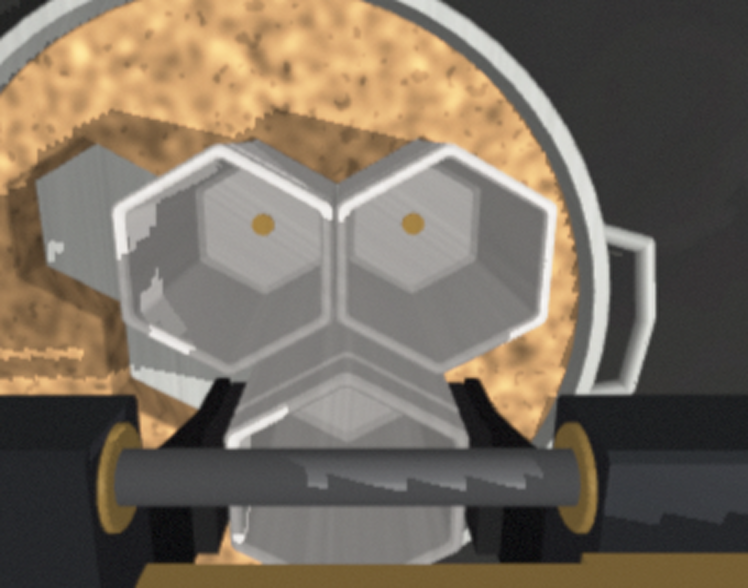

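```bash
cat >> h.py <<'E'
def proj(s,c,P):
    K=np.array(c['camera_matrix']);T=pose(s,c);Q=(np.atleast_2d(P)-T[:3,3])@T[:3,:3]
    return np.c_[K[0,0]*Q[:,0]/-Q[:,2]+K[0,2],-K[1,1]*Q[:,1]/-Q[:,2]+K[1,2]]
E
python3 - <<'E'
from tray import *
s,c=load('w5')
for ctr in [(533,-278),(483,-290)]: print(np.round(fithex(s,c,ctr,84,blur=.6,span=6),2))
p=(490.0,-318.6,np.radians(-166.7))
o=c['img'][:,:,::-1].copy();o=cv2.resize(o,None,fx=2.4,fy=2.4,interpolation=cv2.INTER_CUBIC)
def dr(x,y,a,off,z,col):
    r=off/np.cos(np.pi/6);P=[(x+r*np.cos(a+np.pi/6+k*np.pi/3),y+r*np.sin(a+np.pi/6+k*np.pi/3),z) for k in range(6)]
    cv2.polylines(o,[np.int32(np.round((proj(s,c,P)+.5)*2.4-.5))],True,col,1,cv2.LINE_AA)
for k in (0,1): dr(*cellw(p,k),p[2],26,84,(0,255,0))
for k in (3,4): dr(*cellw(p,k),p[2],27,26,(0,255,0))
q=s['tcp_pos'];dr(q[0],q[1],np.radians(13.3),26,q[2]-43.3+80,(255,0,255))
cv2.imwrite('pics/w5o.png',o[150:750,250:1050])
E
```

```text
[ 532.02 -277.32   13.15   96.43]
[ 481.55 -289.78   12.86  102.24]
```

View pics/w5o.png

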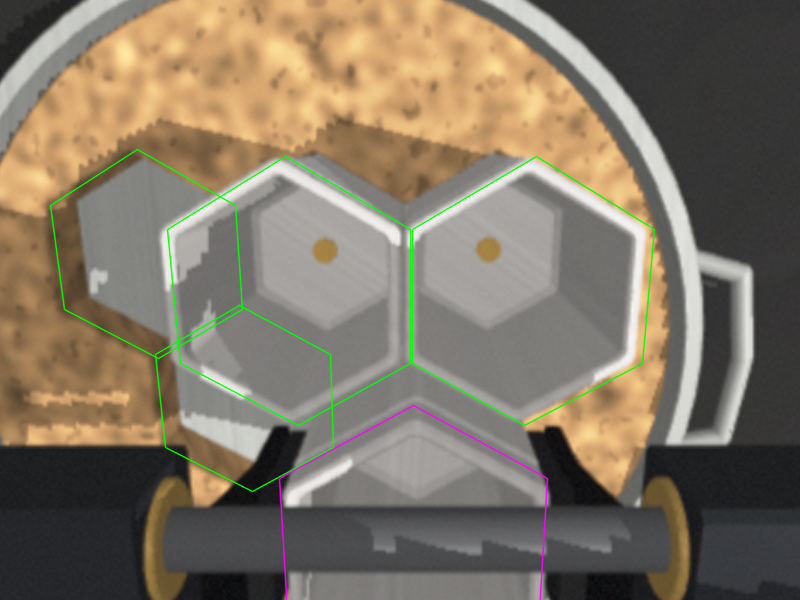

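Emit:
drive_tool(
  rows=[
    {"translation": [-0.004,-0.001,-0.03],"turn": [0,0,0],"hand": -0.2},
    {"translation": [-0.004,-0.001,-0.055],"turn": [0,0,0],"hand": -0.2},
    {"translation": [-0.004,-0.001,-0.075],"turn": [0,0,0],"hand": -0.2},
    {"translation": [-0.004,-0.001,-0.092],"turn": [0,0,0],"hand": -0.2},
    {"translation": [-0.004,-0.001,-0.092],"turn": [0,0,0],"hand": -0.2},
  ],
)

```text
time_s: 7.0
tcp_pos: [521.1, -329.3, 53.4]
ee_rot: [0.438, 0.549, -0.44, 0.56]
contact_force: [-4.6, -0.7, 16.7]
opening: 0.595
```

```bash
python3 - <<'E'
from tray import *
st();s,c=cap('wrist','w6')
cv2.imwrite('pics/w6c.png',cv2.resize(c['img'][60:340,120:460,::-1],None,fx=2.2,fy=2.1,interpolation=cv2.INTER_CUBIC))
E
```

```text
t 7.0 tcp [ 521.1 -329.3   53.4] jaw 13.25 open 51.8 F [-4.6 -0.7 16.7] dn [ 0.009 -0.012 -1.   ]
```

View pics/w6c.png

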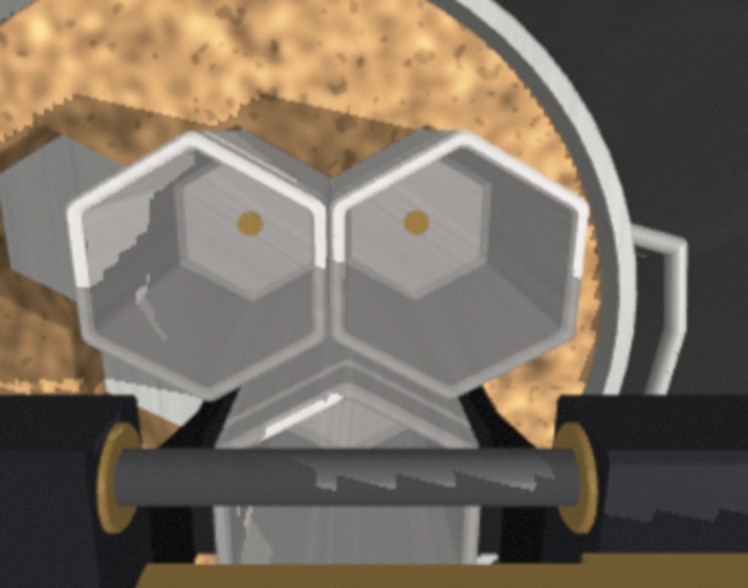

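```bash
python3 - <<'E'
from tray import *
for t in ['w5','w6']:
    s,c=load(t);W=cloud(s,c)
    # held mould front rim approx pixel: 
    for v in range(215,262,3):
        print(t,v,[W[v,u].round(0).tolist() for u in (262,277,290)])
E
```

```text
w5 215 [[505.0, -300.0, 86.0], [513.0, -298.0, 85.0], [521.0, -298.0, 79.0]]
w5 218 [[506.0, -301.0, 86.0], [514.0, -300.0, 84.0], [520.0, -298.0, 85.0]]
w5 221 [[506.0, -306.0, 76.0], [514.0, -300.0, 90.0], [521.0, -300.0, 85.0]]
w5 224 [[507.0, -306.0, 82.0], [514.0, -300.0, 95.0], [521.0, -302.0, 84.0]]
w5 227 [[507.0, -306.0, 87.0], [514.0, -300.0, 99.0], [521.0, -301.0, 91.0]]
w5 230 [[507.0, -306.0, 92.0], [514.0, -301.0, 101.0], [521.0, -302.0, 94.0]]
w5 233 [[507.0, -306.0, 97.0], [514.0, -300.0, 107.0], [521.0, -301.0, 100.0]]
w5 236 [[507.0, -306.0, 100.0], [514.0, -300.0, 111.0], [521.0, -302.0, 101.0]]
w5 239 [[507.0, -305.0, 106.0], [514.0, -300.0, 114.0], [520.0, -301.0, 108.0]]
w5 242 [[508.0, -305.0, 109.0], [514.0, -302.0, 112.0], [520.0, -301.0, 112.0]]
w5 245 [[508.0, -305.0, 112.0], [522.0, -335.0, 37.0], [520.0, -302.0, 113.0]]
w5 248 [[508.0, -306.0, 114.0], [523.0, -337.0, 37.0], [520.0, -303.0, 114.0]]
w5 251 [[508.0, -308.0, 113.0], [523.0, -339.0, 37.0], [532.0, -338.0, 36.0]]
w5 254 [[513.0, -345.0, 36.0], [524.0, -342.0, 37.0], [533.0, -339.0, 37.0]]
w5 25
[... 692 characters left out ...]
36 [[508.0, -305.0, 87.0], [514.0, -300.0, 96.0], [521.0, -301.0, 89.0]]
w6 239 [[509.0, -305.0, 91.0], [514.0, -299.0, 101.0], [521.0, -302.0, 91.0]]
w6 242 [[509.0, -305.0, 94.0], [514.0, -299.0, 104.0], [520.0, -300.0, 98.0]]
w6 245 [[509.0, -304.0, 98.0], [514.0, -300.0, 105.0], [520.0, -301.0, 101.0]]
w6 248 [[509.0, -304.0, 103.0], [515.0, -301.0, 105.0], [520.0, -301.0, 104.0]]
w6 251 [[509.0, -304.0, 105.0], [523.0, -336.0, 30.0], [520.0, -301.0, 106.0]]
w6 254 [[509.0, -305.0, 106.0], [524.0, -339.0, 28.0], [521.0, -303.0, 105.0]]
w6 257 [[510.0, -307.0, 104.0], [524.0, -341.0, 29.0], [533.0, -338.0, 30.0]]
w6 260 [[515.0, -346.0, 28.0], [525.0, -342.0, 30.0], [534.0, -341.0, 29.0]]
```

```bash
cat >> tray.py <<'E'
def ov(s,c,items,tag,crop=(150,750,250,1050),f=2.4):
    o=cv2.resize(c['img'][:,:,::-1],None,fx=f,fy=f,interpolation=cv2.INTER_CUBIC)
    for (x,y,a,off,z,col) in items:
        r=off/np.cos(np.pi/6);P=[(x+r*np.cos(a+np.pi/6+k*np.pi/3),y+r*np.sin(a+np.pi/6+k*np.pi/3),z) for k in range(6)]
        cv2.polylines(o,[np.int32(np.round((proj(s,c,P)+.5)*f-.5))],True,col,1,cv2.LINE_AA)
    cv2.imwrite(f'pics/{tag}.png',o[crop[0]:crop[1],crop[2]:crop[3]])
E
python3 - <<'E'
from tray import *
s,c=load('w6');a=np.radians(13.3)
for ctr in [(533,-278),(483,-290)]: print(np.round(fithex(s,c,ctr,84,blur=.6,span=6),2))
G=(0,255,0);M=(255,0,255);q=s['tcp_pos']
m0=np.array([532,-277.3]);m1=np.array([481.6,-289.8])
ov(s,c,[(*m0,a,26,84,G),(*m1,a,26,84,G),(q[0],q[1],a,26,105,M),(q[0],q[1],a,23,105,M)],'w6o')
E
```

```text
[ 531.97 -277.34   12.96   92.71]
[ 481.53 -289.76   11.68   99.51]
```

View pics/w6o.png

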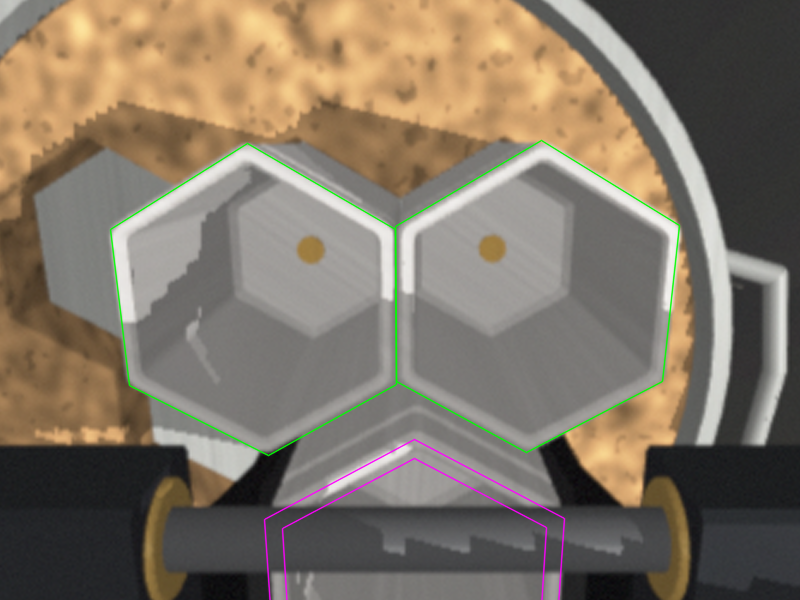

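Emit:
drive_tool(
  rows=[
    {"translation": [0,0,0.02],"turn": [0,0,0],"hand": -0.2},
    {"translation": [-0.011,0.004,0.025],"turn": [0,0,0],"hand": -0.2},
    {"translation": [-0.011,0.004,0.025],"turn": [0,0,0],"hand": -0.2},
  ],
  force=15,
)

```text
time_s: 7.42
tcp_pos: [517.1, -328.0, 60.6]
ee_rot: [0.437, 0.549, -0.441, 0.559]
contact_force: [-0.7, 0.3, -1.6]
opening: 0.595
```

```bash
python3 - <<'E'
from tray import *
st();s,c=cap('wrist','w7');a=np.radians(13.3)
W=cloud(s,c);print([W[v,277].round(0).tolist() for v in range(230,256,3)])
G=(0,255,0);M=(255,0,255);q=s['tcp_pos']
m0=np.array([532,-277.3]);m1=np.array([481.6,-289.8])
z=q[2]+52
ov(s,c,[(*m0,a,26,84,G),(*m1,a,26,84,G),(q[0],q[1],a,26,z,M),(q[0],q[1],a,23,z,M)],'w7o')
E
```

```text
t 7.42 tcp [ 517.1 -328.    60.6] jaw 13.25 open 51.8 F [-0.7  0.3 -1.6] dn [ 0.008 -0.012 -1.   ]
[[510.0, -298.0, 96.0], [510.0, -298.0, 100.0], [510.0, -298.0, 104.0], [510.0, -298.0, 108.0], [510.0, -298.0, 111.0], [510.0, -298.0, 113.0], [511.0, -300.0, 112.0], [519.0, -334.0, 37.0], [520.0, -337.0, 36.0]]
```

View pics/w7o.png

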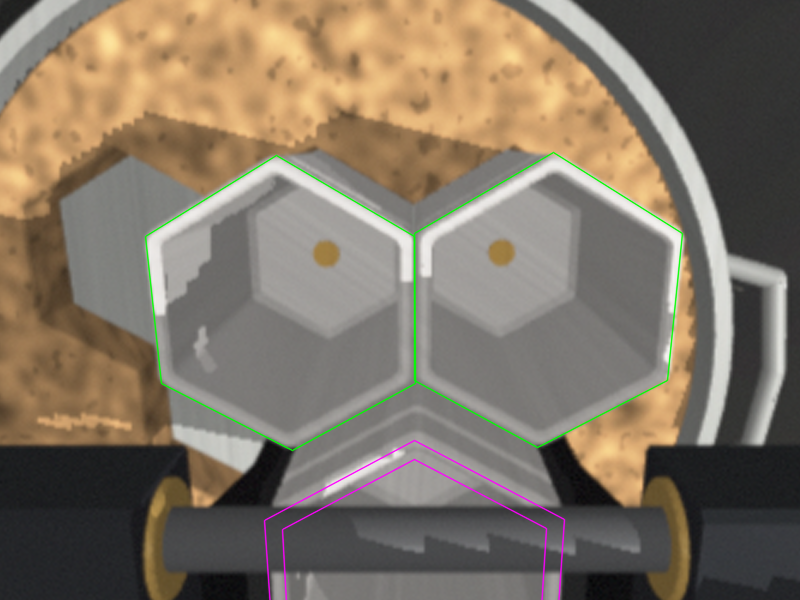

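Emit:
drive_tool(
  rows=[
    {"translation": [0.004,0,0],"turn": [0.008,0.005,0],"hand": -0.2},
    {"translation": [0.004,0,-0.015],"turn": [0.008,0.005,0],"hand": -0.2},
    {"translation": [0.004,0,-0.028],"turn": [0.008,0.005,0],"hand": -0.2},
    {"translation": [0.004,0,-0.038],"turn": [0.008,0.005,0],"hand": -0.2},
  ],
  force=15,
)

```text
time_s: 7.98
tcp_pos: [517.8, -328.1, 48.6]
ee_rot: [0.439, 0.555, -0.439, 0.554]
contact_force: [-2.0, -0.8, -0.5]
opening: 0.6
```

```bash
python3 - <<'E'
from tray import *
st();s,c=cap('wrist','w8');a=np.radians(13.3)
W=cloud(s,c);print([W[v,277].round(0).tolist() for v in range(230,262,3)])
G=(0,255,0);M=(255,0,255);q=s['tcp_pos']
m0=np.array([532,-277.3]);m1=np.array([481.6,-289.8])
z=q[2]+52
ov(s,c,[(*m0,a,26,84,G),(*m1,a,26,84,G),(q[0],q[1],a,26,z,M),(q[0],q[1],a,23,z,M)],'w8o')
E
```

```text
t 7.97 tcp [ 517.8 -328.1   48.6] jaw 13.25 open 52.2 F [-2.  -0.8 -0.5] dn [-0.001  0.    -1.   ]
[[511.0, -299.0, 84.0], [511.0, -299.0, 88.0], [511.0, -299.0, 92.0], [511.0, -299.0, 96.0], [511.0, -298.0, 101.0], [512.0, -299.0, 102.0], [512.0, -301.0, 100.0], [520.0, -334.0, 26.0], [520.0, -337.0, 24.0], [521.0, -339.0, 24.0], [521.0, -341.0, 24.0]]
```

View pics/w8o.png

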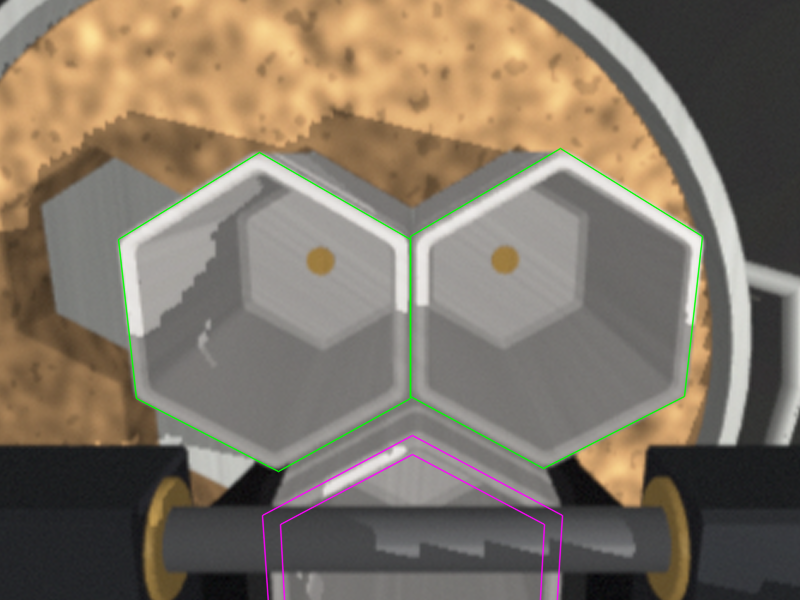

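Emit:
drive_tool(
  rows=[
    {"translation": [0,0,-0.015],"turn": [0,0,0],"hand": -0.2},
    {"translation": [0,0,-0.03],"turn": [0,0,0],"hand": -0.2},
    {"translation": [0,0,-0.045],"turn": [0,0,0],"hand": -0.2},
    {"translation": [0,0,-0.045],"turn": [0,0,0],"hand": -0.2},
  ],
)

```text
time_s: 8.52
tcp_pos: [517.6, -327.7, 34.2]
ee_rot: [0.439, 0.555, -0.439, 0.554]
contact_force: [0.0, -0.2, -1.6]
opening: 0.595
```

```bash
python3 - <<'E'
from tray import *
st();s,c=cap('wrist','w9');a=np.radians(13.3)
W=cloud(s,c);print([W[v,277].round(0).tolist() for v in range(230,262,3)])
E
```

```text
t 8.53 tcp [ 517.6 -327.7   34.2] jaw 13.25 open 51.8 F [ 0.  -0.2 -1.6] dn [-0.001  0.001 -1.   ]
[[510.0, -293.0, 85.0], [510.0, -295.0, 85.0], [511.0, -296.0, 85.0], [511.0, -297.0, 84.0], [511.0, -298.0, 87.0], [511.0, -299.0, 86.0], [512.0, -300.0, 86.0], [520.0, -334.0, 9.0], [520.0, -337.0, 9.0], [521.0, -338.0, 10.0], [521.0, -341.0, 8.0]]
```

Emit:
drive_tool(
  rows=[
    {"translation": [0,0,0],"turn": [0,0,0],"hand": 0.45},
    {"translation": [0,0,0],"turn": [0,0,0],"hand": 0.45},
    {"translation": [0,0,0],"turn": [0,0,0],"hand": 0.45},
    {"translation": [0,0,0.1],"turn": [0,0,0],"hand": 0.45},
    {"translation": [0,0,0.25],"turn": [0,0,0],"hand": 0.45},
    {"translation": [0,0,0.4],"turn": [0,0,0],"hand": 0.6},
    {"translation": [0,0,0.5],"turn": [0,0,0],"hand": 0.6},
  ],
)

```text
time_s: 9.45
tcp_pos: [518.4, -327.9, 187.0]
ee_rot: [0.439, 0.554, -0.439, 0.555]
contact_force: [0.3, 0.3, 0.1]
opening: 0.791
```

```bash
python3 - <<'E'
from tray import *
st();s,c=cap('wrist','w10')
W=cloud(s,c)
for ctr in [(532,-277.5),(481.6,-290),(517.6,-327.7)]:
    r=fithex(s,c,ctr,84,blur=.8,span=4);print(np.round(r,2))
    d=np.hypot(W[...,0]-r[0],W[...,1]-r[1]);z=W[d<31][:,2];print(np.percentile(z,[85,95]))
E
```

```text
t 9.45 tcp [ 518.4 -327.9  187. ] jaw 13.26 open 68.8 F [0.3 0.3 0.1] dn [ 0.001 -0.    -1.   ]
[ 531.74 -277.61   13.44  119.4 ]
[301.32221763 307.75332272]
[ 483.   -290.07   15.24  112.1 ]
[306.0991854  308.63656284]
[ 517.77 -326.64   13.35  128.66]
[307.58547326 309.65355687]
```

View pics/w10.png

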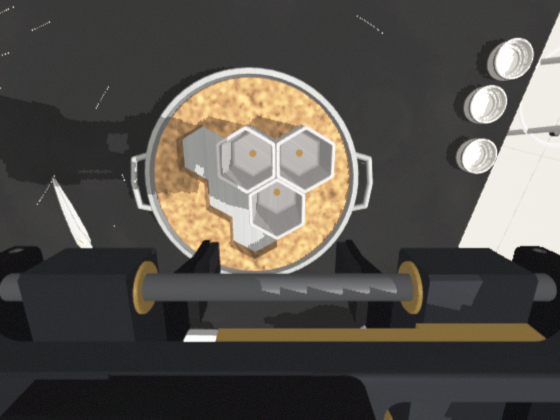

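Emit:
drive_tool(
  rows=[
    {"translation": [0.02,0.2,0],"turn": [0,0,-0.11],"hand": 0.6},
    {"translation": [0.04,0.4,0],"turn": [0,0,-0.22],"hand": 0.6},
    {"translation": [0.06,0.6,0],"turn": [0,0,-0.33],"hand": 0.6},
    {"translation": [0.08,0.8,0],"turn": [0,0,-0.408],"hand": 0.6},
    {"translation": [0.096,1.0,0],"turn": [0,0,-0.408],"hand": 0.6},
    {"translation": [0.096,1.0,-0.1],"turn": [0,0,-0.408],"hand": 0.6},
    {"translation": [0.096,1.0,-0.15],"turn": [0,0,-0.408],"hand": 0.6},
  ],
)

```text
time_s: 10.38
tcp_pos: [548.4, -28.2, 144.5]
ee_rot: [-0.59, -0.386, 0.592, -0.391]
contact_force: [-0.5, -0.6, 0.9]
opening: 0.8
```

```bash
python3 - <<'E'
from tray import *
st();s,c=cap('wrist','w11')
r=fithex(s,c,(547.2,-4.6),80,blur=.8,span=4);print(np.round(r,2))
E
```

```text
t 10.38 tcp [548.4 -28.2 144.5] jaw -23.39 open 69.6 F [-0.5 -0.6  0.9] dn [ 0.001 -0.007 -1.   ]
[544.89  -3.24  39.34 119.46]
```

View pics/w11.png

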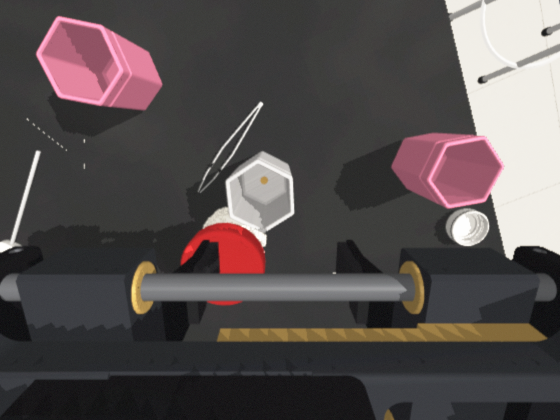

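```bash
python3 - <<'E'
from tray import *
s,c=load('w11');a=np.radians
ov(s,c,[(547.2,-4.6,a(36.5),26,80,(0,255,0)),(544.9,-3.2,a(39.3),26,80,(255,0,255))],'w11o',crop=(300,700,400,1000))
for blur in (.5,.8,1.2): print(np.round(fithex(s,c,(547.2,-4.6),80,blur=blur,span=2),2))
E
```

```text
[544.9   -3.22  39.61 130.67]
[544.89  -3.24  39.38 119.47]
[544.93  -3.25  38.86 105.66]
```

View pics/w11o.png

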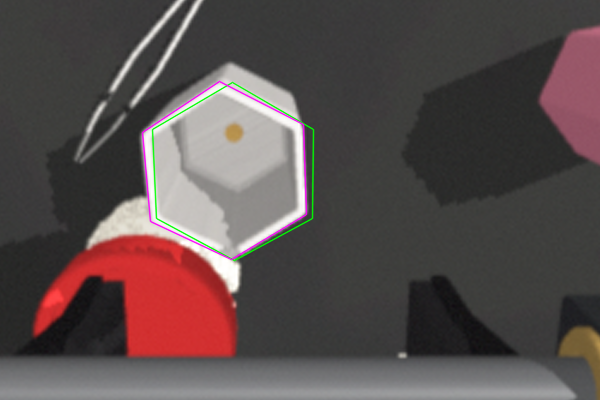

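Emit:
drive_tool(
  rows=[
    {"translation": [-0.012,0.083,0],"turn": [0.004,0,0.031],"hand": 0.55},
    {"translation": [-0.012,0.083,-0.02],"turn": [0.004,0,0.031],"hand": 0.55},
    {"translation": [-0.012,0.083,-0.15],"turn": [0.004,0,0.031],"hand": 0.55},
    {"translation": [-0.012,0.083,-0.28],"turn": [0.004,0,0.031],"hand": 0.55},
    {"translation": [-0.012,0.083,-0.338],"turn": [0.004,0,0.031],"hand": 0.55},
    {"translation": [-0.012,0.083,-0.338],"turn": [0.004,0,0.031],"hand": -0.2},
    {"translation": [-0.012,0.083,-0.338],"turn": [0.004,0,0.031],"hand": -0.2},
    {"translation": [-0.012,0.083,-0.338],"turn": [0.004,0,0.031],"hand": -0.2},
  ],
  force=15,
)

```text
time_s: 11.42
tcp_pos: [544.9, -4.1, 42.8]
ee_rot: [0.582, 0.402, -0.581, 0.402]
contact_force: [-0.5, 0.0, 2.1]
opening: 0.595
```

```bash
python3 - <<'E'
from tray import *
st();s,c=cap('wrist','w12')
E
```

```text
t 11.43 tcp [544.9  -4.1  42.8] jaw -20.7 open 51.8 F [-0.5  0.   2.1] dn [ 0.001 -0.    -1.   ]
```

View pics/w12.png

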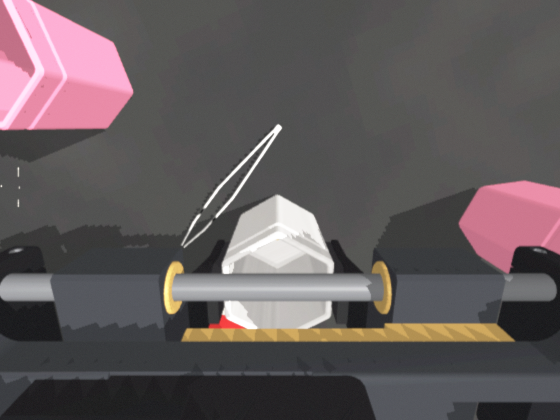

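Emit:
drive_tool(
  rows=[
    {"translation": [0,0,0.2],"turn": [0,0,0],"hand": -0.2},
    {"translation": [0,0,0.4],"turn": [0,0,0],"hand": -0.2},
    {"translation": [-0.05,-0.19,0.43],"turn": [0,0,-0.1],"hand": -0.2},
    {"translation": [-0.1,-0.38,0.43],"turn": [0,0,-0.2],"hand": -0.2},
    {"translation": [-0.15,-0.57,0.43],"turn": [0,0,-0.288],"hand": -0.2},
    {"translation": [-0.2,-0.76,0.43],"turn": [0,0,-0.288],"hand": -0.2},
    {"translation": [-0.24,-0.95,0.43],"turn": [0,0,-0.288],"hand": -0.2},
    {"translation": [-0.261,-1.0,0.43],"turn": [0,0,-0.288],"hand": -0.2},
  ],
)

```text
time_s: 12.48
tcp_pos: [464.5, -309.0, 172.0]
ee_rot: [-0.658, -0.258, 0.658, -0.26]
contact_force: [0.4, 1.0, -1.3]
opening: 0.595
```

```bash
python3 - <<'E'
from tray import *
st()
E
```

```text
t 12.47 tcp [ 464.5 -309.   172. ] jaw -47.03 open 51.8 F [ 0.4  1.  -1.3] dn [ 0.001 -0.003 -1.   ]
```

Emit:
drive_tool(
  rows=[
    {"translation": [0.007,-0.103,0],"turn": [0.002,0,0.005],"hand": -0.2},
    {"translation": [0.007,-0.103,-0.08],"turn": [0.002,0,0.005],"hand": -0.2},
    {"translation": [0.007,-0.103,-0.123],"turn": [0.002,0,0.005],"hand": -0.2},
    {"translation": [0.007,-0.103,-0.123],"turn": [0.002,0,0.005],"hand": -0.2},
  ],
)

```text
time_s: 12.98
tcp_pos: [466.3, -338.4, 134.3]
ee_rot: [-0.657, -0.263, 0.657, -0.261]
contact_force: [0.1, 0.5, -1.3]
opening: 0.597
```

```bash
cat >> tray.py <<'E'
G=(0,255,0);M=(255,0,255)
def held(tag,h,done,yaw,crop=(150,750,250,1050)):
    """h = tcp z minus foot z"""
    s=st();s,c=cap('wrist',tag);q=s['tcp_pos'];z=q[2]-h+80
    W=cloud(s,c)
    for d in done: print(np.round(fithex(s,c,d,84,blur=.7,span=4),2))
    Mt=R.from_quat(s['ee_rot']).as_matrix();ja=np.arctan2(Mt[1,1],Mt[0,1])
    ov(s,c,[(*d,np.radians(yaw),26,84,G) for d in done]+[(q[0],q[1],ja,26,z,M),(q[0],q[1],ja,23,z,M)],tag+'o',crop)
    return s,c
E
python3 - <<'E'
from tray import *
held('w13',42.8,[(481.6,-289.8),(517.6,-327.4)],13.4)
E
```

```text
t 12.97 tcp [ 466.3 -338.4  134.3] jaw -46.48 open 51.9 F [ 0.1  0.5 -1.3] dn [-0.001  0.002 -1.   ]
[ 482.17 -290.12   13.22  116.85]
[ 518.   -326.84   13.64  118.44]
```

View pics/w13o.png

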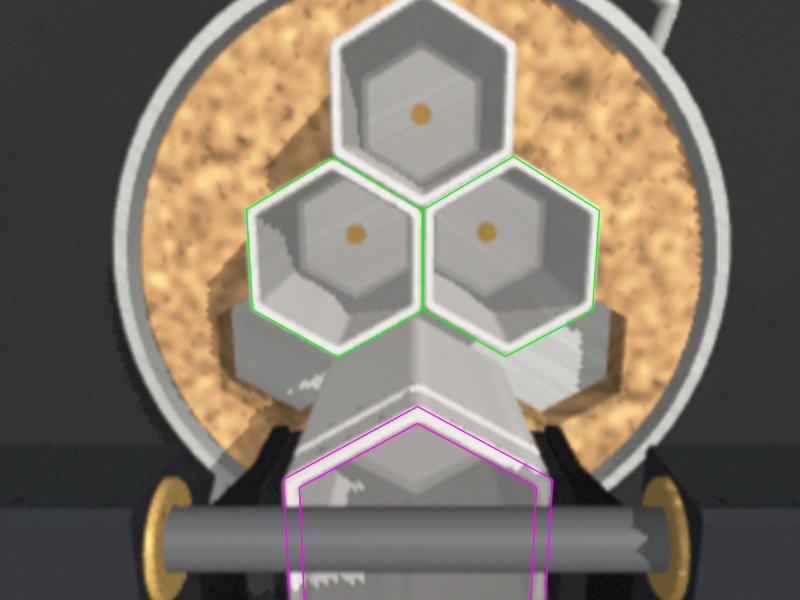

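Emit:
drive_tool(
  rows=[
    {"translation": [0.001,-0.007,0],"turn": [0,0,0],"hand": -0.2},
    {"translation": [0.001,-0.007,-0.04],"turn": [0,0,0],"hand": -0.2},
    {"translation": [0.001,-0.007,-0.09],"turn": [0,0,0],"hand": -0.2},
    {"translation": [0.001,-0.007,-0.14],"turn": [0,0,0],"hand": -0.2},
    {"translation": [0.001,-0.007,-0.185],"turn": [0,0,0],"hand": -0.2},
    {"translation": [0.001,-0.007,-0.185],"turn": [0,0,0],"hand": -0.2},
  ],
)

```text
time_s: 13.78
tcp_pos: [466.5, -340.3, 77.9]
ee_rot: [-0.656, -0.263, 0.657, -0.261]
contact_force: [-0.2, 0.5, -1.0]
opening: 0.592
```

```bash
python3 - <<'E'
from tray import *
held('w14',42.8,[(482,-290.1),(518,-326.8)],13.4)
E
```

```text
t 13.78 tcp [ 466.5 -340.3   77.9] jaw -46.47 open 51.5 F [-0.2  0.5 -1. ] dn [-0.002  0.003 -1.   ]
[ 482.1  -288.99   13.42  105.82]
[ 518.07 -327.02   13.98  105.18]
```

View pics/w14o.png

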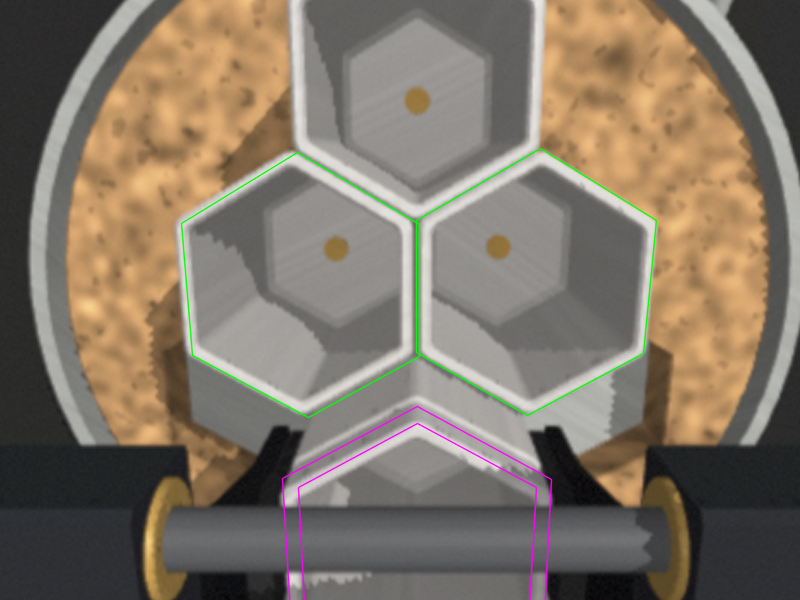

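```bash
python3 - <<'E'
from tray import *
for t in ('w13','w14'):
    s,c=load(t);W=cloud(s,c);print(t,[W[v,277].round(0).tolist() for v in range(218,262,3)])
E
```

```text
w13 [[488.0, -318.0, 151.0], [488.0, -318.0, 155.0], [487.0, -318.0, 159.0], [488.0, -317.0, 166.0], [488.0, -317.0, 170.0], [488.0, -318.0, 173.0], [486.0, -319.0, 173.0], [485.0, -320.0, 171.0], [462.0, -342.0, 96.0], [460.0, -344.0, 95.0], [458.0, -345.0, 95.0], [457.0, -347.0, 95.0], [455.0, -349.0, 95.0], [453.0, -350.0, 95.0], [451.0, -352.0, 95.0]]
w14 [[487.0, -320.0, 91.0], [487.0, -320.0, 95.0], [487.0, -320.0, 101.0], [nan, nan, nan], [486.0, -321.0, 106.0], [487.0, -321.0, 112.0], [486.0, -321.0, 115.0], [486.0, -321.0, 118.0], [485.0, -322.0, 118.0], [484.0, -323.0, 118.0], [459.0, -347.0, 41.0], [457.0, -348.0, 41.0], [455.0, -350.0, 40.0], [454.0, -351.0, 41.0], [451.0, -354.0, 39.0]]
```

Emit:
drive_tool(
  rows=[
    {"translation": [0,0,-0.02],"turn": [0,0,0],"hand": -0.2},
    {"translation": [0,0,-0.035],"turn": [0,0,0],"hand": -0.2},
    {"translation": [0,0,-0.05],"turn": [0,0,0],"hand": -0.2},
    {"translation": [0,0,-0.06],"turn": [0,0,0],"hand": -0.2},
  ],
)

```text
time_s: 14.32
tcp_pos: [466.9, -340.8, 60.6]
ee_rot: [-0.657, -0.263, 0.657, -0.261]
contact_force: [-1.5, -0.7, 0.1]
opening: 0.598
```

```bash
python3 - <<'E'
from tray import *
s,c=held('w15',41,[(482,-290.1),(518,-326.8)],13.4)
W=cloud(s,c);print([W[v,277].round(0).tolist() for v in range(227,262,3)])
E
```

```text
t 14.32 tcp [ 466.9 -340.8   60.6] jaw -46.48 open 52.0 F [-1.5 -0.7  0.1] dn [-0.001  0.002 -1.   ]
[ 481.99 -289.88   13.51  100.11]
[ 518.16 -326.94   13.77   99.02]
[[487.0, -321.0, 87.0], [486.0, -322.0, 89.0], [487.0, -321.0, 94.0], [487.0, -321.0, 98.0], [487.0, -322.0, 101.0], [486.0, -322.0, 102.0], [485.0, -323.0, 101.0], [459.0, -347.0, 22.0], [457.0, -349.0, 21.0], [456.0, -350.0, 23.0], [454.0, -352.0, 23.0], [452.0, -354.0, 23.0]]
```

Emit:
drive_tool(
  rows=[
    {"translation": [0,0,-0.015],"turn": [0,0,0],"hand": -0.2},
    {"translation": [0,0,-0.03],"turn": [0,0,0],"hand": -0.2},
    {"translation": [0,0,-0.045],"turn": [0,0,0],"hand": -0.2},
    {"translation": [0,0,-0.046],"turn": [0,0,0],"hand": -0.2},
  ],
)

```text
time_s: 14.88
tcp_pos: [466.9, -340.6, 46.1]
ee_rot: [-0.657, -0.263, 0.657, -0.261]
contact_force: [-1.2, -1.9, -2.2]
opening: 0.597
```

```bash
python3 - <<'E'
from tray import *
s,c=held('w16',41,[(482,-290.1),(518,-326.8)],13.4)
W=cloud(s,c);print([W[v,277].round(0).tolist() for v in range(233,265,3)])
E
```

```text
t 14.88 tcp [ 466.9 -340.6   46.1] jaw -46.47 open 52.0 F [-1.2 -1.9 -2.2] dn [-0.001  0.002 -1.   ]
[ 482.05 -289.69   13.36   95.46]
[ 518.23 -326.92   13.88   93.9 ]
[[487.0, -321.0, 80.0], [487.0, -321.0, 84.0], [487.0, -321.0, 87.0], [486.0, -322.0, 88.0], [485.0, -323.0, 87.0], [459.0, -347.0, 8.0], [458.0, -349.0, 9.0], [456.0, -351.0, 8.0], [454.0, -352.0, 8.0], [452.0, -354.0, 8.0], [451.0, -355.0, 8.0]]
```

View pics/w16o.png

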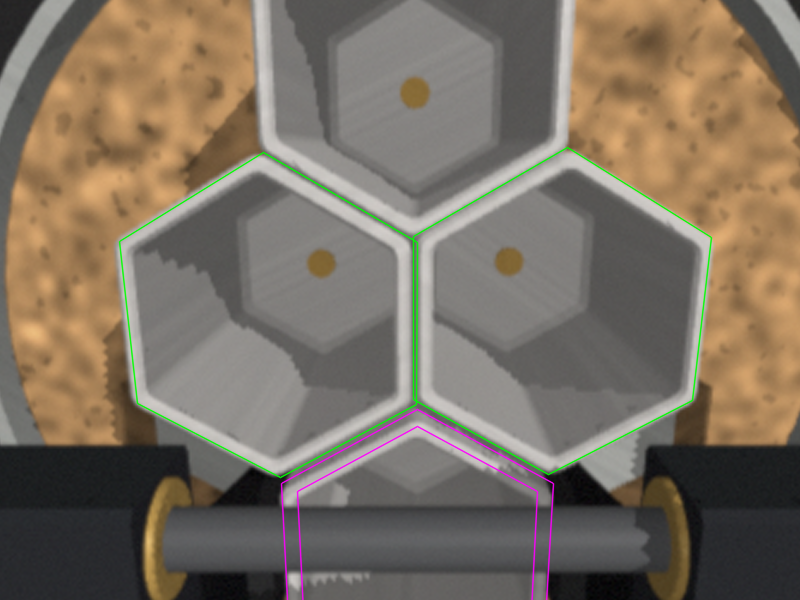

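Emit:
drive_tool(
  rows=[
    {"translation": [0,0,0],"turn": [0,0,0],"hand": 0.42},
    {"translation": [0,0,0],"turn": [0,0,0],"hand": 0.42},
    {"translation": [0,0,0],"turn": [0,0,0],"hand": 0.42},
    {"translation": [0,0,0.1],"turn": [0,0,0],"hand": 0.42},
    {"translation": [0,0,0.25],"turn": [0,0,0],"hand": 0.42},
    {"translation": [0,0,0.43],"turn": [0,0,0],"hand": 0.6},
    {"translation": [0,0,0.5],"turn": [0,0,0.1],"hand": 0.6},
    {"translation": [0,0,0.5],"turn": [0,0,0.2],"hand": 0.6},
  ],
)

```text
time_s: 15.92
tcp_pos: [468.3, -341.0, 199.0]
ee_rot: [0.607, 0.362, -0.606, 0.364]
contact_force: [0.5, -0.1, -0.1]
opening: 0.796
```

```bash
python3 - <<'E'
from tray import *
st();s,c=cap('wrist','w17')
for d in [(532,-277.6),(482,-290.1),(518,-326.8),(466.9,-340.6)]: print(np.round(fithex(s,c,d,84,blur=.7,span=4),2))
E
```

```text
t 15.93 tcp [ 468.3 -341.   199. ] jaw -28.17 open 69.3 F [ 0.5 -0.1 -0.1] dn [ 0.003 -0.001 -1.   ]
[ 532.09 -277.59   13.49  122.5 ]
[ 482.52 -289.91   13.56  129.66]
[ 517.96 -326.77   14.05  131.17]
[ 469.36 -338.82   12.42  134.25]
```

View pics/w17.png

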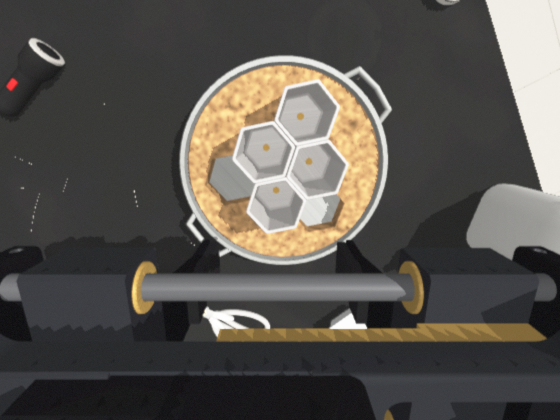

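Emit:
drive_tool(
  rows=[
    {"translation": [0,0.2,0],"turn": [0,0,0.11],"hand": 0.6},
    {"translation": [0,0.4,0],"turn": [0,0,0.22],"hand": 0.6},
    {"translation": [0,0.6,0],"turn": [0,0,0.33],"hand": 0.6},
    {"translation": [0,0.8,0],"turn": [0,0,0.44],"hand": 0.6},
    {"translation": [0,1.0,0],"turn": [0,0,0.55],"hand": 0.6},
  ],
)

```text
time_s: 16.6
tcp_pos: [467.2, -38.8, 197.7]
ee_rot: [0.397, 0.585, -0.397, 0.585]
contact_force: [0.6, -1.0, 0.3]
opening: 0.801
```

```bash
python3 - <<'E'
from tray import *
st()
E
```

```text
t 16.6 tcp [467.2 -38.8 197.7] jaw 21.69 open 69.7 F [ 0.6 -1.   0.3] dn [ 0.001  0.    -1.   ]
```

Emit:
drive_tool(
  rows=[
    {"translation": [0.01,0.2,0],"turn": [0,0,0.096],"hand": 0.6},
    {"translation": [0.03,0.4,0],"turn": [0,0,0.096],"hand": 0.6},
    {"translation": [0.05,0.6,0],"turn": [0,0,0.096],"hand": 0.6},
    {"translation": [0.07,0.8,0],"turn": [0,0,0.096],"hand": 0.6},
    {"translation": [0.07,1.0,0],"turn": [0,0,0.096],"hand": 0.6},
    {"translation": [0.07,1.0,-0.05],"turn": [0,0,0.096],"hand": 0.6},
  ],
)

```text
time_s: 17.35
tcp_pos: [486.8, 268.1, 183.7]
ee_rot: [0.352, 0.615, -0.347, 0.614]
contact_force: [0.8, -0.1, -0.3]
opening: 0.798
```

```bash
python3 - <<'E'
from tray import *
st();s,c=cap('wrist','w18')
r=[fithex(s,c,d,80,blur=.7,span=4) for d in [(479.3,302.7),(480.2,357.7)]]
print(np.round(r,2))
ov(s,c,[(q[0],q[1],np.radians(q[2]),26,80,G) for q in r],'w18o')
E
```

```text
t 17.35 tcp [486.8 268.1 183.7] jaw 30.75 open 69.4 F [ 0.8 -0.1 -0.3] dn [ 0.002  0.006 -1.   ]
[[477.75 303.92  29.89 114.73]
 [478.71 359.83  30.56 115.55]]
```

View pics/w18o.png

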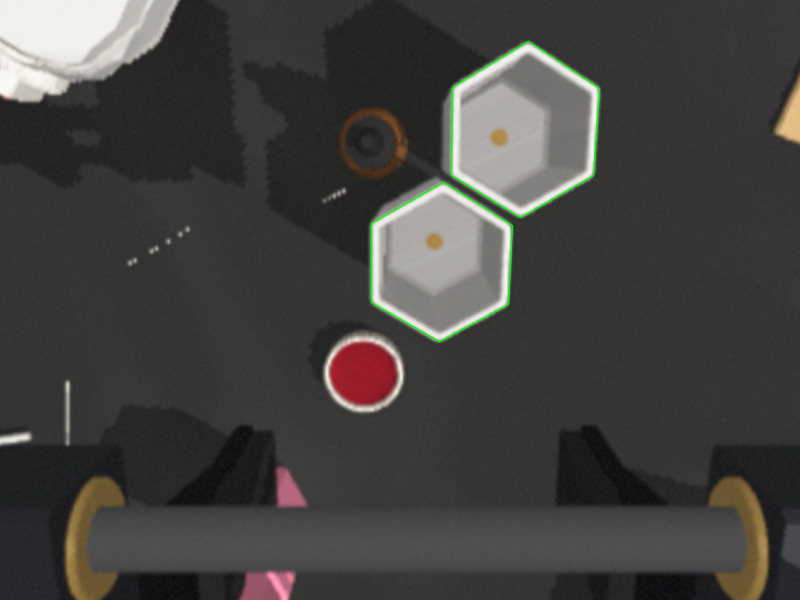

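Emit:
drive_tool(
  rows=[
    {"translation": [-0.03,0.119,-0.05],"turn": [-0.004,0.001,-0.009],"hand": 0.52},
    {"translation": [-0.03,0.119,-0.15],"turn": [-0.004,0.001,-0.009],"hand": 0.52},
    {"translation": [-0.03,0.119,-0.2],"turn": [-0.004,0.001,-0.009],"hand": 0.52},
  ],
)

```text
time_s: 17.77
tcp_pos: [477.0, 296.5, 118.7]
ee_rot: [0.352, 0.611, -0.36, 0.611]
contact_force: [0.1, 0.1, 0.3]
opening: 0.759
```

```bash
python3 - <<'E'
from tray import *
st();s,c=cap('wrist','w19')
r=[fithex(s,c,d,80,blur=.7,span=3) for d in [(477.8,303.9)]]
print(np.round(r,2))
ov(s,c,[(q[0],q[1],np.radians(q[2]),26,80,G) for q in r],'w19o')
E
```

```text
t 17.77 tcp [477.  296.5 118.7] jaw 29.58 open 66.0 F [0.1 0.1 0.3] dn [-0.006 -0.009 -1.   ]
[[477.72 303.86  30.28 105.57]]
```

View pics/w19o.png

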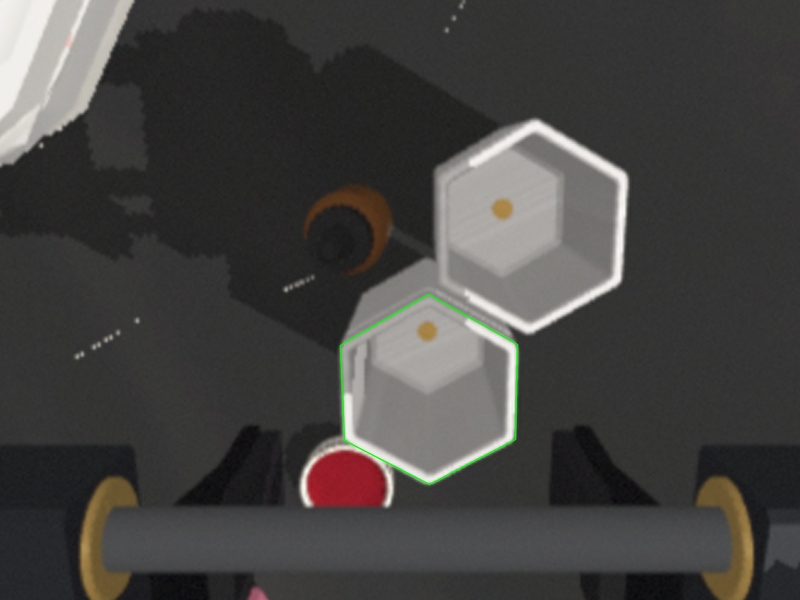

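Emit:
drive_tool(
  rows=[
    {"translation": [0.003,0.025,0],"turn": [0.005,-0.003,0.006],"hand": 0.52},
    {"translation": [0.003,0.025,-0.08],"turn": [0.005,-0.003,0.006],"hand": 0.52},
    {"translation": [0.003,0.025,-0.18],"turn": [0.005,-0.003,0.006],"hand": 0.52},
    {"translation": [0.003,0.025,-0.251],"turn": [0.005,-0.003,0.006],"hand": 0.52},
    {"translation": [0.003,0.025,-0.251],"turn": [0.005,-0.003,0.006],"hand": -0.2},
    {"translation": [0.003,0.025,-0.251],"turn": [0.005,-0.003,0.006],"hand": -0.2},
    {"translation": [0.003,0.025,-0.251],"turn": [0.005,-0.003,0.006],"hand": -0.2},
  ],
  force=15,
)

```text
time_s: 18.7
tcp_pos: [478.0, 303.8, 43.1]
ee_rot: [0.353, 0.613, -0.354, 0.612]
contact_force: [0.1, 0.7, 0.6]
opening: 0.596
```

```bash
python3 - <<'E'
from tray import *
st()
E
```

```text
t 18.7 tcp [478.  303.8  43.1] jaw 30.09 open 51.9 F [0.1 0.7 0.6] dn [-0.001 -0.001 -1.   ]
```

Emit:
drive_tool(
  rows=[
    {"translation": [0,0,0.2],"turn": [0,0,0],"hand": -0.2},
    {"translation": [0,0,0.4],"turn": [0,0,0],"hand": -0.2},
    {"translation": [0,-0.1,0.44],"turn": [0,0,-0.05],"hand": -0.2},
    {"translation": [0.01,-0.3,0.44],"turn": [0,0,-0.1],"hand": -0.2},
    {"translation": [0.02,-0.5,0.44],"turn": [0,0,-0.18],"hand": -0.2},
    {"translation": [0.03,-0.7,0.44],"turn": [0,0,-0.18],"hand": -0.2},
    {"translation": [0.04,-0.9,0.44],"turn": [0,0,-0.18],"hand": -0.2},
    {"translation": [0.04,-1.0,0.44],"turn": [0,0,-0.18],"hand": -0.2},
  ],
)

```text
time_s: 19.7
tcp_pos: [489.9, -0.1, 175.5]
ee_rot: [0.436, 0.556, -0.438, 0.556]
contact_force: [0.6, 0.6, -1.3]
opening: 0.597
```

Emit:
drive_tool(
  rows=[
    {"translation": [0.01,-0.2,0],"turn": [0,0,0],"hand": -0.2},
    {"translation": [0.02,-0.4,0],"turn": [0,0,0],"hand": -0.2},
    {"translation": [0.03,-0.6,0],"turn": [0,0,0],"hand": -0.2},
    {"translation": [0.04,-0.8,0],"turn": [0,0,0],"hand": -0.2},
    {"translation": [0.04,-1.0,0],"turn": [0,0,0],"hand": -0.2},
  ],
)

```text
time_s: 20.32
tcp_pos: [502.2, -302.0, 176.4]
ee_rot: [0.436, 0.555, -0.438, 0.557]
contact_force: [1.7, 0.1, -0.5]
opening: 0.601
```

```bash
python3 - <<'E'
from tray import *
st()
E
```

```text
t 20.32 tcp [ 502.2 -302.   176.4] jaw 13.63 open 52.3 F [ 1.7  0.1 -0.5] dn [ 0.001 -0.003 -1.   ]
```

Emit:
drive_tool(
  rows=[
    {"translation": [0.002,-0.15,0],"turn": [0.002,0,-0.002],"hand": -0.2},
    {"translation": [0.002,-0.255,0],"turn": [0.002,0,-0.002],"hand": -0.2},
    {"translation": [0.002,-0.255,-0.1],"turn": [0.002,0,-0.002],"hand": -0.2},
    {"translation": [0.002,-0.255,-0.137],"turn": [0.002,0,-0.002],"hand": -0.2},
    {"translation": [0.002,-0.255,-0.137],"turn": [0.002,0,-0.002],"hand": -0.2},
  ],
)

```text
time_s: 20.95
tcp_pos: [502.6, -377.5, 134.9]
ee_rot: [0.438, 0.556, -0.437, 0.555]
contact_force: [0.2, 0.1, -0.5]
opening: 0.6
```

```bash
python3 - <<'E'
from tray import *
s,c=held('w20',43.1,[(518,-327),(467.5,-340)],13.4)
W=cloud(s,c);print([W[v,277].round(0).tolist() for v in range(227,262,3)])
E
```

```text
t 20.95 tcp [ 502.6 -377.5  134.9] jaw 13.53 open 52.2 F [ 0.2  0.1 -0.5] dn [-0.     0.001 -1.   ]
[ 517.76 -326.53   14.03  129.26]
[ 468.98 -338.55   13.09  108.73]
[[496.0, -348.0, 167.0], [496.0, -349.0, 170.0], [496.0, -349.0, 173.0], [497.0, -350.0, 173.0], [504.0, -380.0, 97.0], [504.0, -383.0, 97.0], [505.0, -385.0, 97.0], [506.0, -388.0, 96.0], [506.0, -390.0, 96.0], [507.0, -392.0, 97.0], [507.0, -395.0, 96.0], [508.0, -397.0, 96.0]]
```

View pics/w20o.png

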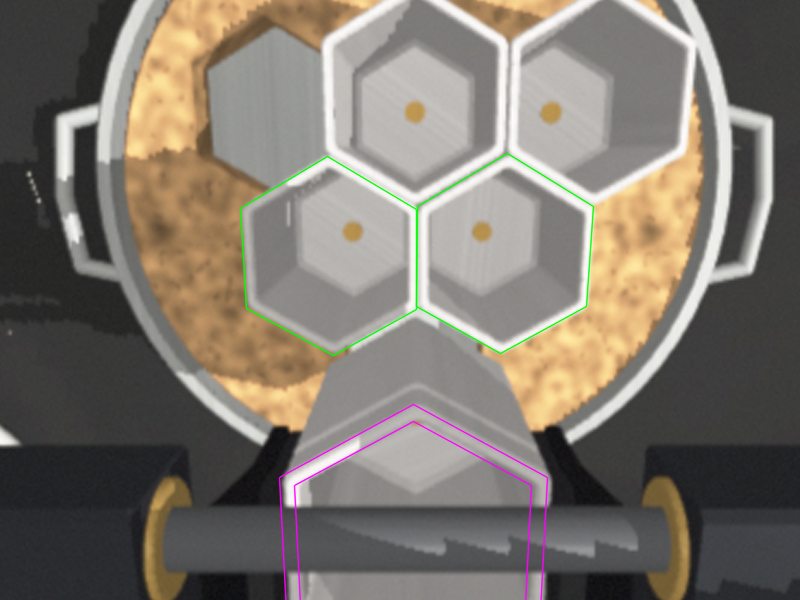

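Emit:
drive_tool(
  rows=[
    {"translation": [0,-0.004,0],"turn": [0,0,0],"hand": -0.2},
    {"translation": [0,-0.004,-0.04],"turn": [0,0,0],"hand": -0.2},
    {"translation": [0,-0.004,-0.08],"turn": [0,0,0],"hand": -0.2},
    {"translation": [0,-0.004,-0.12],"turn": [0,0,0],"hand": -0.2},
    {"translation": [0,-0.004,-0.16],"turn": [0,0,0],"hand": -0.2},
    {"translation": [0,-0.004,-0.185],"turn": [0,0,0],"hand": -0.2},
    {"translation": [0,-0.004,-0.185],"turn": [0,0,0],"hand": -0.2},
  ],
)

```text
time_s: 21.88
tcp_pos: [502.9, -378.7, 79.5]
ee_rot: [0.438, 0.556, -0.437, 0.555]
contact_force: [-0.1, -0.0, -1.9]
opening: 0.602
```

```bash
python3 - <<'E'
from tray import *
s,c=held('w21',43.1,[(518,-327),(467.5,-340)],13.4)
W=cloud(s,c);print([W[v,277].round(0).tolist() for v in range(227,262,3)])
E
```

```text
t 21.88 tcp [ 502.9 -378.7   79.5] jaw 13.54 open 52.4 F [-0.1 -0.  -1.9] dn [ 0.     0.001 -1.   ]
[ 517.79 -326.31   12.69  100.79]
[ 468.75 -338.75   14.58  100.38]
[[496.0, -349.0, 112.0], [496.0, -350.0, 114.0], [497.0, -350.0, 118.0], [497.0, -352.0, 116.0], [504.0, -382.0, 42.0], [505.0, -384.0, 41.0], [505.0, -387.0, 41.0], [506.0, -389.0, 40.0], [506.0, -391.0, 41.0], [507.0, -394.0, 40.0], [508.0, -396.0, 40.0], [508.0, -398.0, 41.0]]
```

View pics/w21o.png

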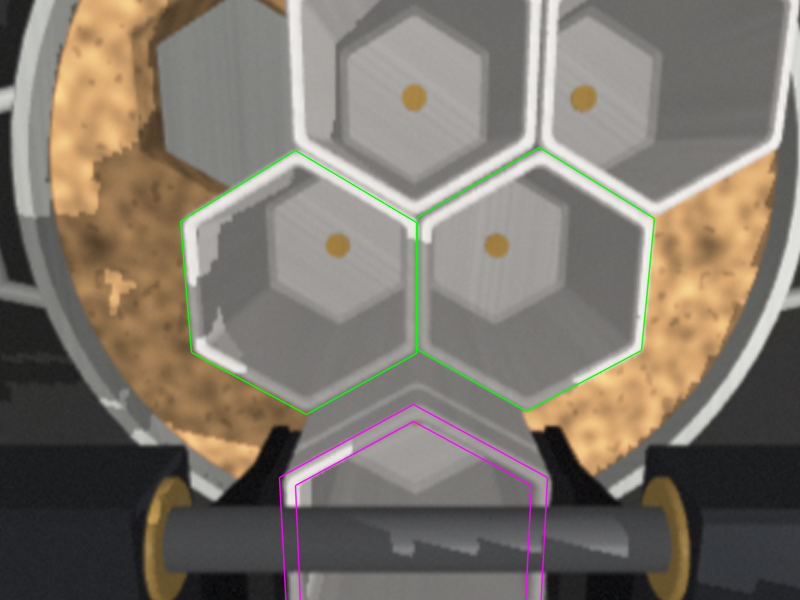

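No slip or contact. Continue down.

Emit:
drive_tool(
  rows=[
    {"translation": [0,0,-0.02],"turn": [0,0,0],"hand": -0.2},
    {"translation": [0,0,-0.035],"turn": [0,0,0],"hand": -0.2},
    {"translation": [0,0,-0.05],"turn": [0,0,0],"hand": -0.2},
    {"translation": [0,0,-0.06],"turn": [0,0,0],"hand": -0.2},
  ],
)

```text
time_s: 22.42
tcp_pos: [503.1, -379.0, 61.7]
ee_rot: [0.438, 0.555, -0.437, 0.555]
contact_force: [-0.9, -0.5, -0.8]
opening: 0.596
```

```bash
python3 - <<'E'
from tray import *
s=st();s,c=cap('wrist','w22')
W=cloud(s,c);print([W[v,277].round(0).tolist() for v in range(227,262,3)])
E
```

```text
t 22.43 tcp [ 503.1 -379.    61.7] jaw 13.53 open 51.8 F [-0.9 -0.5 -0.8] dn [ 0.001  0.001 -1.   ]
[[497.0, -350.0, 94.0], [497.0, -350.0, 97.0], [497.0, -350.0, 100.0], [497.0, -352.0, 99.0], [504.0, -382.0, 25.0], [505.0, -385.0, 23.0], [506.0, -387.0, 22.0], [506.0, -389.0, 22.0], [507.0, -392.0, 22.0], [507.0, -394.0, 23.0], [508.0, -396.0, 23.0], [508.0, -399.0, 23.0]]
```

Emit:
drive_tool(
  rows=[
    {"translation": [0,0,-0.015],"turn": [0,0,0],"hand": -0.2},
    {"translation": [0,0,-0.03],"turn": [0,0,0],"hand": -0.2},
    {"translation": [0,0,-0.045],"turn": [0,0,0],"hand": -0.2},
    {"translation": [0,0,-0.045],"turn": [0,0,0],"hand": -0.2},
  ],
)

```text
time_s: 22.98
tcp_pos: [502.9, -378.7, 47.6]
ee_rot: [0.438, 0.556, -0.437, 0.555]
contact_force: [-1.3, -0.4, -1.1]
opening: 0.597
```

```bash
python3 - <<'E'
from tray import *
s,c=held('w23',43.1,[(518,-327),(467.5,-340)],13.4)
W=cloud(s,c);print([W[v,277].round(0).tolist() for v in range(233,262,3)])
E
```

```text
t 22.98 tcp [ 502.9 -378.7   47.6] jaw 13.54 open 51.9 F [-1.3 -0.4 -1.1] dn [-0.     0.001 -1.   ]
[ 517.49 -326.22   12.9    93.07]
[ 468.83 -338.92   13.89   98.03]
[[497.0, -350.0, 86.0], [497.0, -351.0, 87.0], [504.0, -382.0, 10.0], [505.0, -384.0, 9.0], [505.0, -387.0, 9.0], [506.0, -389.0, 9.0], [506.0, -391.0, 9.0], [507.0, -394.0, 8.0], [507.0, -395.0, 10.0], [508.0, -398.0, 9.0]]
```

View pics/w23o.png

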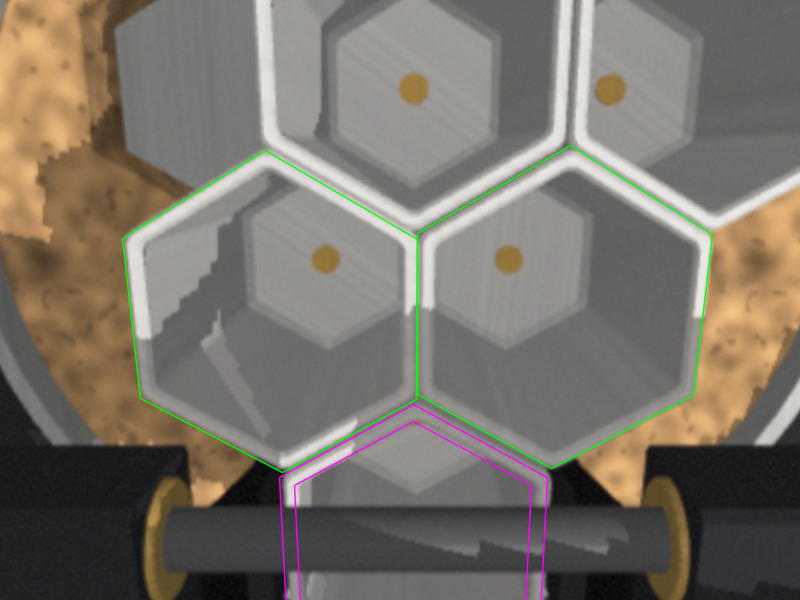

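Emit:
drive_tool(
  rows=[
    {"translation": [0,0,0],"turn": [0,0,0],"hand": 0.42},
    {"translation": [0,0,0],"turn": [0,0,0],"hand": 0.42},
    {"translation": [0,0,0],"turn": [0,0,0],"hand": 0.42},
    {"translation": [0,0,0.1],"turn": [0,0,0],"hand": 0.42},
    {"translation": [0,0,0.25],"turn": [0,0,0],"hand": 0.42},
    {"translation": [0,0,0.43],"turn": [0,0,0],"hand": 0.6},
    {"translation": [0,0.1,0.5],"turn": [0,0,0.1],"hand": 0.6},
    {"translation": [0,0.3,0.5],"turn": [0,0,0.2],"hand": 0.6},
  ],
)

```text
time_s: 24.02
tcp_pos: [504.0, -290.7, 200.1]
ee_rot: [0.346, 0.615, -0.345, 0.619]
contact_force: [1.2, 1.4, 0.1]
opening: 0.794
```

```bash
python3 - <<'E'
from tray import *
st();s,c=cap('wrist','w24')
s,c=cap('top','t2');cv2.imwrite('pics/t2c.png',cv2.resize(c['img'][110:290,90:450,::-1],None,fx=2.2,fy=2.2,interpolation=cv2.INTER_CUBIC))
E
```

```text
t 24.02 tcp [ 504.  -290.7  200.1] jaw 31.51 open 69.1 F [1.2 1.4 0.1] dn [ 0.004 -0.002 -1.   ]
```

View pics/w24.png

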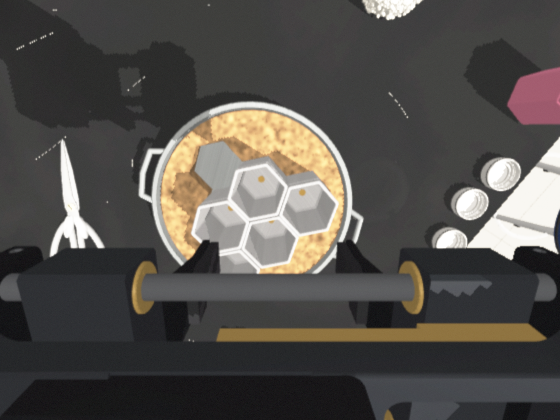

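View pics/t2c.png

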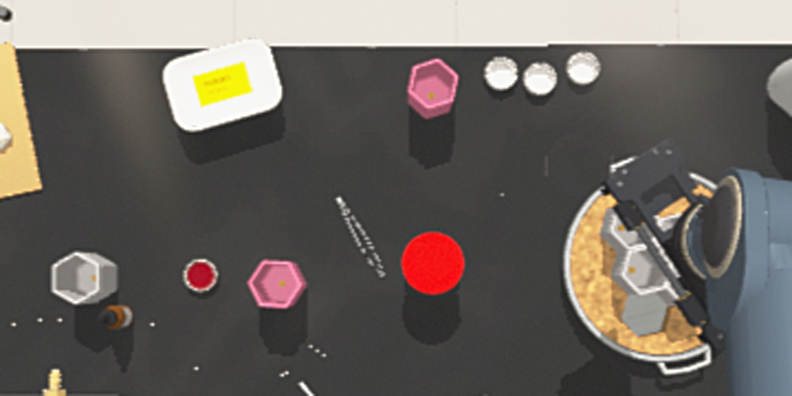

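Emit:
drive_tool(
  rows=[
    {"translation": [0,0.2,0],"turn": [0,0,0.11],"hand": 0.6},
    {"translation": [0,0.4,0],"turn": [0,0,0.22],"hand": 0.6},
    {"translation": [0,0.6,0],"turn": [0,0,0.33],"hand": 0.6},
    {"translation": [0,0.8,0],"turn": [0,0,0.44],"hand": 0.6},
    {"translation": [0,1.0,0],"turn": [0,0,0.55],"hand": 0.6},
  ],
)

```text
time_s: 24.75
tcp_pos: [503.9, 20.9, 199.5]
ee_rot: [0.05, 0.706, -0.048, 0.705]
contact_force: [0.5, -0.2, 0.2]
opening: 0.801
```

Emit:
drive_tool(
  rows=[
    {"translation": [0,0.2,0],"turn": [0,0,0.1],"hand": 0.6},
    {"translation": [0,0.4,0],"turn": [0,0,0.106],"hand": 0.6},
    {"translation": [0,0.6,0],"turn": [0,0,0.106],"hand": 0.6},
    {"translation": [0,0.8,0],"turn": [0,0,0.106],"hand": 0.6},
    {"translation": [0,1.0,0],"turn": [0,0,0.106],"hand": 0.6},
    {"translation": [0,1.0,0],"turn": [0,0,0.106],"hand": 0.6},
  ],
)

```text
time_s: 25.5
tcp_pos: [501.1, 327.4, 200.1]
ee_rot: [-0.01, 0.708, 0.015, 0.706]
contact_force: [-0.1, -0.2, 0.4]
opening: 0.8
```

```bash
python3 - <<'E'
from tray import *
st();s,c=cap('wrist','w25')
r=[fithex(s,c,d,80,blur=.7,span=4) for d in [(478.7,359.8)]]
print(np.round(r,2))
ov(s,c,[(q[0],q[1],np.radians(q[2]),26,80,G) for q in r],'w25o',crop=(100,700,400,1200))
E
```

```text
t 25.5 tcp [501.1 327.4 200.1] jaw 92.08 open 69.6 F [-0.1 -0.2  0.4] dn [-0.002  0.007 -1.   ]
[[478.71 359.82  30.61 115.56]]
```

View pics/w25o.png

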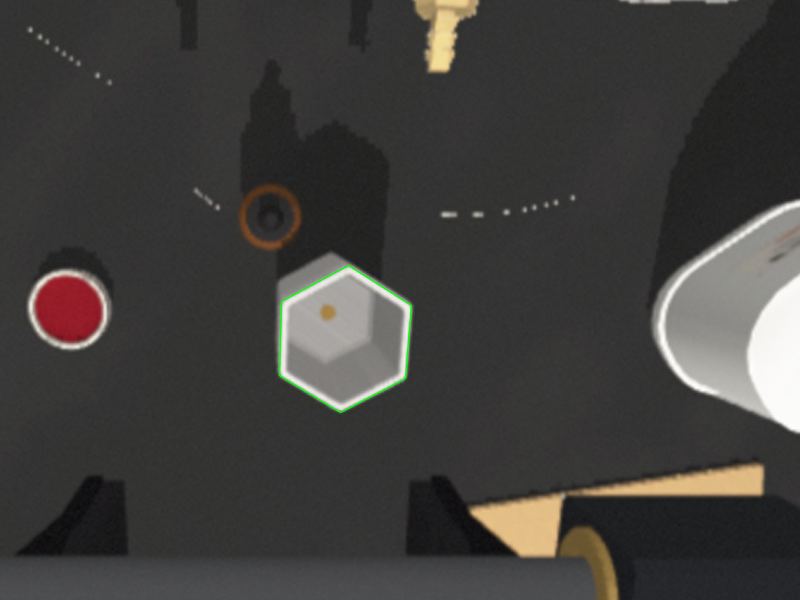

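```bash
python3 - <<'E'
from tray import *
s,c=load('t2');W=cloud(s,c)
P=W.reshape(-1,3);m=(P[:,2]>90)&(P[:,1]>385)&(P[:,0]<600)&(P[:,0]>380)
print(P[m].min(0),P[m].max(0),m.sum()); 
Q=P[m];print(Q[np.argsort(Q[:,1])[:10]].round())
s,c=load('w25');W=cloud(s,c);P=W[100:240,400:560].reshape(-1,3);P=P[P[:,2]>60];print(P[:,1].min(),P[np.argsort(P[:,1])[:5]].round())
E
```

```text
[420.04077821 520.20329326  90.17100051] [508.41981244 610.22295338 249.98501034] 1403
[[474. 520.  91.]
 [464. 521.  94.]
 [466. 522.  92.]
 [476. 522. 108.]
 [483. 523.  92.]
 [474. 523.  91.]
 [464. 523.  95.]
 [479. 523.  90.]
 [469. 524.  94.]
 [466. 524.  94.]]
522.717661468757 [[476. 523.  82.]
 [469. 523.  82.]
 [475. 523.  61.]
 [471. 523.  74.]
 [473. 523.  63.]]
```

Emit:
drive_tool(
  rows=[
    {"translation": [-0.075,0.108,0],"turn": [-0.004,-0.001,-0.016],"hand": 0.55},
    {"translation": [-0.075,0.108,-0.15],"turn": [-0.004,-0.001,-0.016],"hand": 0.55},
    {"translation": [-0.075,0.108,-0.27],"turn": [-0.004,-0.001,-0.016],"hand": 0.55},
    {"translation": [-0.075,0.108,-0.27],"turn": [-0.004,-0.001,-0.016],"hand": 0.55},
  ],
)

```text
time_s: 26.05
tcp_pos: [479.6, 352.6, 115.9]
ee_rot: [-0.004, 0.709, -0.001, 0.705]
contact_force: [-0.3, -0.5, 1.2]
opening: 0.772
```

```bash
python3 - <<'E'
from tray import *
st();s,c=cap('wrist','w26')
r=[fithex(s,c,d,80,blur=.7,span=4) for d in [(478.7,359.8)]]
print(np.round(r,2))
E
```

```text
t 26.05 tcp [479.6 352.6 115.9] jaw 90.27 open 67.2 F [-0.3 -0.5  1.2] dn [-0.005 -0.008 -1.   ]
[[478.48 359.71  30.6  132.  ]]
```

Emit:
drive_tool(
  rows=[
    {"translation": [-0.004,0.024,0],"turn": [0.005,-0.003,0.004],"hand": 0.52},
    {"translation": [-0.004,0.024,-0.08],"turn": [0.005,-0.003,0.004],"hand": 0.52},
    {"translation": [-0.004,0.024,-0.18],"turn": [0.005,-0.003,0.004],"hand": 0.52},
    {"translation": [-0.004,0.024,-0.242],"turn": [0.005,-0.003,0.004],"hand": 0.52},
    {"translation": [-0.004,0.024,-0.242],"turn": [0.005,-0.003,0.004],"hand": -0.2},
    {"translation": [-0.004,0.024,-0.242],"turn": [0.005,-0.003,0.004],"hand": -0.2},
    {"translation": [-0.004,0.024,-0.242],"turn": [0.005,-0.003,0.004],"hand": -0.2},
  ],
  force=15,
)

```text
time_s: 26.98
tcp_pos: [479.9, 361.9, 46.7]
ee_rot: [-0.002, 0.706, 0.005, 0.709]
contact_force: [-0.6, -2.0, 2.6]
opening: 0.605
```

```bash
python3 - <<'E'
from tray import *
st()
E
```

```text
t 26.98 tcp [479.9 361.9  46.7] jaw 90.63 open 52.6 F [-0.6 -2.   2.6] dn [ 0.004  0.004 -1.   ]
```

Emit:
drive_tool(
  rows=[
    {"translation": [0,0,0],"turn": [-0.002,0.002,0],"hand": -0.2},
    {"translation": [0,0,0],"turn": [-0.002,0.002,0],"hand": -0.2},
  ],
)

```text
time_s: 27.22
tcp_pos: [480.0, 362.2, 46.9]
ee_rot: [-0.003, 0.707, 0.004, 0.708]
contact_force: [-0.2, 0.8, -1.9]
opening: 0.605
```

```bash
python3 - <<'E'
from tray import *
st();s,c=cap('wrist','w27');W=cloud(s,c);print([W[v,277].round(0).tolist() for v in range(227,262,3)])
E
```

```text
t 27.23 tcp [480.  362.2  46.9] jaw 90.63 open 52.7 F [-0.2  0.8 -1.9] dn [ 0.002  0.001 -1.   ]
[[450.0, 363.0, 81.0], [451.0, 363.0, 83.0], [481.0, 363.0, 7.0], [484.0, 363.0, 5.0], [486.0, 363.0, 5.0], [489.0, 363.0, 5.0], [491.0, 363.0, 6.0], [493.0, 363.0, 6.0], [496.0, 363.0, 4.0], [498.0, 363.0, 5.0], [500.0, 363.0, 6.0], [502.0, 363.0, 7.0]]
```

View pics/w27.png

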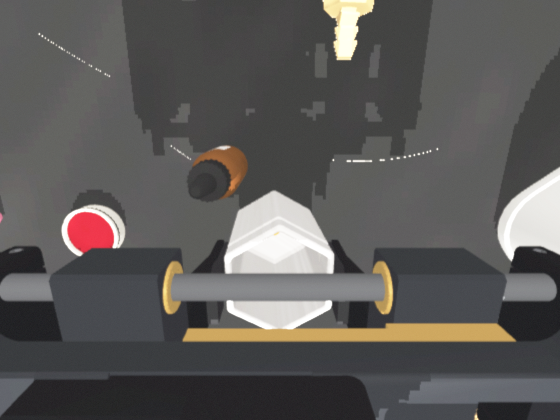

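Emit:
drive_tool(
  rows=[
    {"translation": [0,0,0.02],"turn": [0,0,0],"hand": -0.3},
    {"translation": [0,0,0.02],"turn": [0,0,0],"hand": -0.3},
  ],
  force=35,
)

```text
time_s: 27.52
tcp_pos: [480.0, 362.5, 53.3]
ee_rot: [-0.003, 0.706, 0.005, 0.708]
contact_force: [1.5, 0.4, -1.1]
opening: 0.603
```

```bash
python3 - <<'E'
from tray import *
s=st();s,c=cap('wrist','w28');q=s['tcp_pos']
a=np.radians(90.6)
ov(s,c,[(q[0],q[1],a,26,q[2]-46.9+80,M),(q[0],q[1],a,23,q[2]-46.9+80,M)],'w28o',crop=(400,850,350,1000))
E
```

```text
t 27.52 tcp [480.  362.5  53.3] jaw 90.63 open 52.5 F [ 1.5  0.4 -1.1] dn [ 0.002  0.002 -1.   ]
```

View pics/w28o.png

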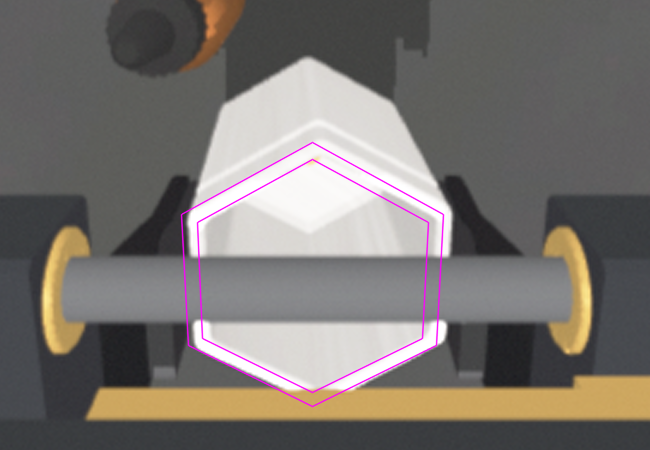

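Emit:
drive_tool(
  rows=[
    {"translation": [0,0,-0.01],"turn": [0,0,0],"hand": -0.3},
    {"translation": [0,0,-0.021],"turn": [0,0,0],"hand": -0.3},
    {"translation": [0,0,-0.022],"turn": [0,0,0],"hand": -0.3},
    {"translation": [0,0,-0.022],"turn": [0,0,0],"hand": 0.45},
    {"translation": [0,0,-0.022],"turn": [0,0,0],"hand": 0.45},
    {"translation": [0,0,-0.022],"turn": [0,0,0],"hand": 0.45},
  ],
  force=15,
)

```text
time_s: 28.32
tcp_pos: [480.0, 362.6, 46.6]
ee_rot: [-0.003, 0.706, 0.005, 0.708]
contact_force: [-0.5, 1.0, -0.2]
opening: 0.718
```

```bash
python3 - <<'E'
from tray import *
s=st();s,c=cap('wrist','w29');q=s['tcp_pos']
a=np.radians(90.6)
ov(s,c,[(q[0],q[1],a,26,80,M),(q[0],q[1],a,23,80,M)],'w29o',crop=(400,850,350,1000))
E
```

```text
t 28.32 tcp [480.  362.6  46.6] jaw 90.63 open 62.4 F [-0.5  1.  -0.2] dn [ 0.002  0.002 -1.   ]
```

View pics/w29o.png

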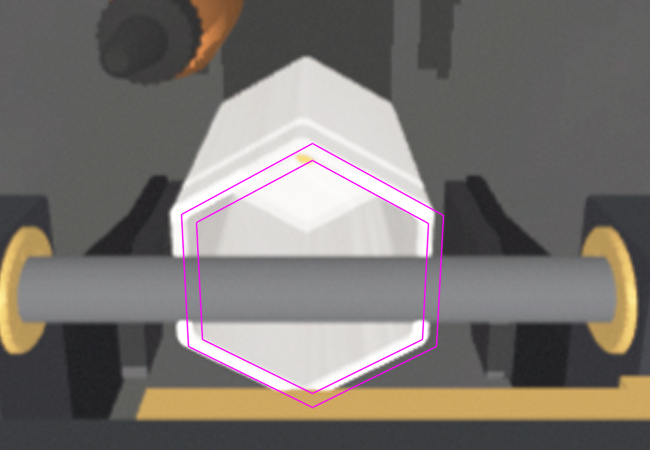

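Emit:
drive_tool(
  rows=[
    {"translation": [0,-0.006,-0.011],"turn": [-0.001,0.001,0],"hand": 0.45},
    {"translation": [0,-0.006,-0.011],"turn": [-0.001,0.001,0],"hand": 0.45},
    {"translation": [0,-0.006,-0.011],"turn": [-0.001,0.001,0],"hand": 0.45},
    {"translation": [0,-0.006,-0.011],"turn": [-0.001,0.001,0],"hand": -0.2},
    {"translation": [0,-0.006,-0.011],"turn": [-0.001,0.001,0],"hand": -0.2},
    {"translation": [0,-0.006,-0.011],"turn": [-0.001,0.001,0],"hand": -0.2},
  ],
  force=15,
)

```text
time_s: 29.12
tcp_pos: [480.0, 360.6, 43.3]
ee_rot: [-0.004, 0.707, 0.004, 0.707]
contact_force: [-0.4, -0.9, 0.4]
opening: 0.599
```

```bash
python3 - <<'E'
from tray import *
s=st();s,c=cap('wrist','w30');q=s['tcp_pos']
a=np.radians(90.6)
ov(s,c,[(q[0],q[1],a,26,80,M),(q[0],q[1],a,23,80,M)],'w30o',crop=(400,850,350,1000))
E
```

```text
t 29.12 tcp [480.  360.6  43.3] jaw 90.63 open 52.1 F [-0.4 -0.9  0.4] dn [ 0.  0. -1.]
```

View pics/w30o.png

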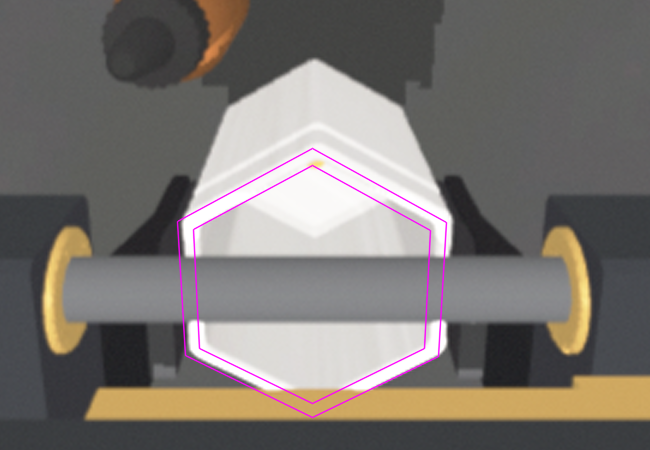

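Emit:
drive_tool(
  rows=[
    {"translation": [0,0,0.2],"turn": [0,0,0],"hand": -0.2},
    {"translation": [0,0,0.4],"turn": [0,0,0],"hand": -0.2},
    {"translation": [0,-0.1,0.44],"turn": [0,0,-0.05],"hand": -0.2},
    {"translation": [0,-0.3,0.44],"turn": [0,0,-0.1],"hand": -0.2},
    {"translation": [0,-0.5,0.44],"turn": [0,0,-0.191],"hand": -0.2},
    {"translation": [0,-0.7,0.44],"turn": [0,0,-0.191],"hand": -0.2},
    {"translation": [0,-0.9,0.44],"turn": [0,0,-0.191],"hand": -0.2},
    {"translation": [0,-1.0,0.44],"turn": [0,0,-0.191],"hand": -0.2},
  ],
)

```text
time_s: 30.18
tcp_pos: [479.4, 56.6, 174.7]
ee_rot: [0.103, 0.7, -0.104, 0.699]
contact_force: [-0.7, 0.6, -1.7]
opening: 0.596
```

Emit:
drive_tool(
  rows=[
    {"translation": [-0.03,-0.2,0],"turn": [0,0,0],"hand": -0.2},
    {"translation": [-0.06,-0.4,0],"turn": [0,0,0],"hand": -0.2},
    {"translation": [-0.09,-0.6,0],"turn": [0,0,0],"hand": -0.2},
    {"translation": [-0.12,-0.8,0],"turn": [0,0,0],"hand": -0.2},
    {"translation": [-0.16,-1.0,0],"turn": [0,0,0],"hand": -0.2},
  ],
)

```text
time_s: 30.8
tcp_pos: [430.9, -245.1, 174.8]
ee_rot: [0.103, 0.699, -0.104, 0.7]
contact_force: [0.2, 0.6, -1.5]
opening: 0.598
```

```bash
python3 - <<'E'
from tray import *
st()
E
```

```text
t 30.8 tcp [ 430.9 -245.1  174.8] jaw 73.2 open 52.0 F [ 0.2  0.6 -1.5] dn [-0.    -0.002 -1.   ]
```

dy −57.2, dz −40.

Emit:
drive_tool(
  rows=[
    {"translation": [0.001,-0.12,0],"turn": [0.001,0,0.002],"hand": -0.2},
    {"translation": [0.001,-0.191,0],"turn": [0.001,0,0.002],"hand": -0.2},
    {"translation": [0.001,-0.191,-0.09],"turn": [0.001,0,0.002],"hand": -0.2},
    {"translation": [0.001,-0.191,-0.132],"turn": [0.001,0,0.002],"hand": -0.2},
    {"translation": [0.001,-0.191,-0.132],"turn": [0.001,0,0.002],"hand": -0.2},
  ],
)

```text
time_s: 31.42
tcp_pos: [431.0, -300.9, 134.5]
ee_rot: [0.102, 0.7, -0.101, 0.699]
contact_force: [-0.7, -0.3, -1.5]
opening: 0.596
```

```bash
python3 - <<'E'
from tray import *
s,c=held('w31',43.3,[(467.5,-340),(482,-289.8)],13.4)
W=cloud(s,c);print([W[v,277].round(0).tolist() for v in range(221,250,3)])
E
```

```text
t 31.43 tcp [ 431.  -300.9  134.5] jaw 73.52 open 51.8 F [-0.7 -0.3 -1.5] dn [-0.002  0.001 -1.   ]
[ 467.17 -329.51   55.22   97.68]
[ 476.68 -293.45   35.4    95.08]
[[401.0, -291.0, 164.0], [401.0, -291.0, 168.0], [401.0, -291.0, 172.0], [402.0, -292.0, 173.0], [404.0, -292.0, 173.0], [432.0, -300.0, 98.0], [436.0, -301.0, 95.0], [438.0, -302.0, 94.0], [440.0, -303.0, 95.0], [442.0, -303.0, 96.0]]
```

View pics/w31o.png

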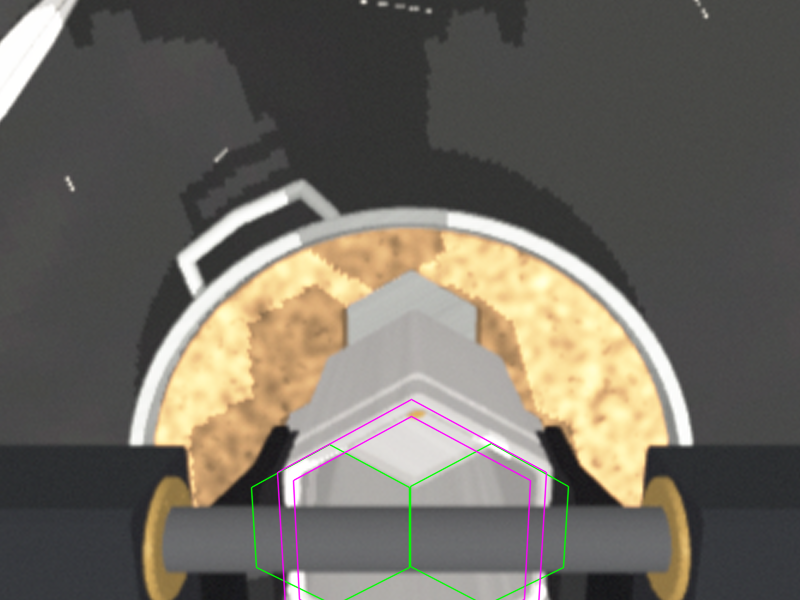

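Emit:
drive_tool(
  rows=[
    {"translation": [0.001,-0.005,0],"turn": [0,0,0],"hand": -0.2},
    {"translation": [0.001,-0.005,-0.04],"turn": [0,0,0],"hand": -0.2},
    {"translation": [0.001,-0.005,-0.08],"turn": [0,0,0],"hand": -0.2},
    {"translation": [0.001,-0.005,-0.12],"turn": [0,0,0],"hand": -0.2},
    {"translation": [0.001,-0.005,-0.16],"turn": [0,0,0],"hand": -0.2},
    {"translation": [0.001,-0.005,-0.185],"turn": [0,0,0],"hand": -0.2},
    {"translation": [0.001,-0.005,-0.185],"turn": [0,0,0],"hand": -0.2},
  ],
)

```text
time_s: 32.35
tcp_pos: [431.7, -302.5, 79.1]
ee_rot: [0.102, 0.7, -0.101, 0.699]
contact_force: [0.5, -0.5, -0.7]
opening: 0.597
```

```bash
python3 - <<'E'
from tray import *
s,c=held('w32',43.3,[],13.4)
W=cloud(s,c);print([W[v,277].round(0).tolist() for v in range(221,250,3)])
E
```

```text
t 32.35 tcp [ 431.7 -302.5   79.1] jaw 73.51 open 51.9 F [ 0.5 -0.5 -0.7] dn [-0.001  0.001 -1.   ]
[[402.0, -293.0, 109.0], [402.0, -293.0, 113.0], [402.0, -293.0, 117.0], [403.0, -293.0, 118.0], [431.0, -302.0, 42.0], [433.0, -302.0, 42.0], [437.0, -303.0, 39.0], [439.0, -304.0, 40.0], [441.0, -304.0, 41.0], [443.0, -305.0, 41.0]]
```

View pics/w32o.png

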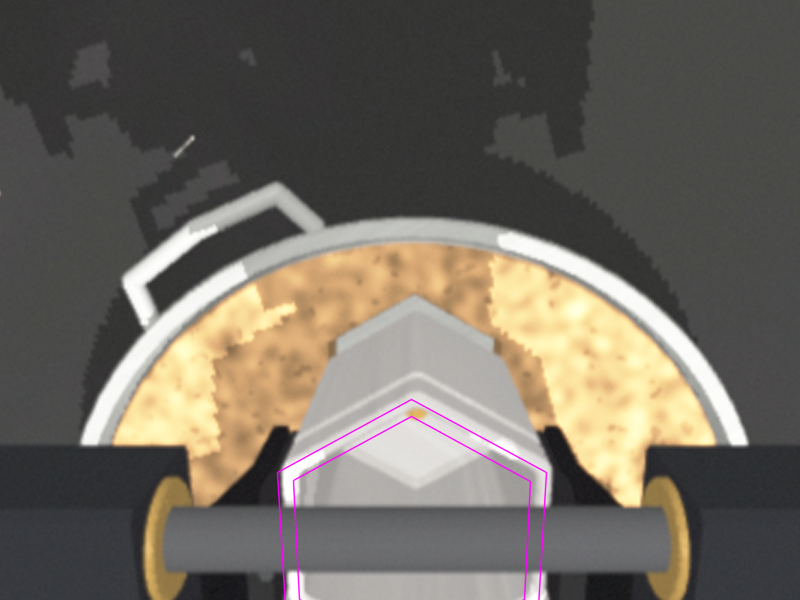

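Emit:
drive_tool(
  rows=[
    {"translation": [-0.001,0,-0.02],"turn": [0,0,0],"hand": -0.2},
    {"translation": [-0.001,0,-0.035],"turn": [0,0,0],"hand": -0.2},
    {"translation": [-0.001,0,-0.05],"turn": [0,0,0],"hand": -0.2},
    {"translation": [-0.001,0,-0.06],"turn": [0,0,0],"hand": -0.2},
  ],
)

```text
time_s: 32.9
tcp_pos: [431.7, -302.7, 61.3]
ee_rot: [0.102, 0.7, -0.101, 0.7]
contact_force: [-0.5, -0.1, -1.0]
opening: 0.603
```

```bash
python3 - <<'E'
from tray import *
s,c=held('w33',43.3,[],13.4)
W=cloud(s,c);print([W[v,277].round(0).tolist() for v in range(221,250,3)])
E
```

```text
t 32.9 tcp [ 431.7 -302.7   61.3] jaw 73.52 open 52.4 F [-0.5 -0.1 -1. ] dn [-0.     0.001 -1.   ]
[[402.0, -293.0, 91.0], [402.0, -293.0, 96.0], [402.0, -293.0, 99.0], [403.0, -293.0, 100.0], [431.0, -302.0, 25.0], [433.0, -302.0, 25.0], [436.0, -303.0, 23.0], [438.0, -304.0, 23.0], [441.0, -304.0, 23.0], [443.0, -305.0, 22.0]]
```

Emit:
drive_tool(
  rows=[
    {"translation": [0,0,-0.015],"turn": [0,0,0],"hand": -0.2},
    {"translation": [0,0,-0.03],"turn": [0,0,0],"hand": -0.2},
    {"translation": [0,0,-0.044],"turn": [0,0,0],"hand": -0.2},
    {"translation": [0,0,-0.044],"turn": [0,0,0],"hand": -0.2},
  ],
)

```text
time_s: 33.45
tcp_pos: [431.3, -302.4, 47.4]
ee_rot: [0.102, 0.7, -0.101, 0.699]
contact_force: [0.9, -0.1, -0.7]
opening: 0.596
```

```bash
python3 - <<'E'
from tray import *
s,c=held('w34',43.3,[],13.4)
W=cloud(s,c);print([W[v,277].round(0).tolist() for v in range(221,250,3)])
E
```

```text
t 33.45 tcp [ 431.3 -302.4   47.4] jaw 73.52 open 51.8 F [ 0.9 -0.1 -0.7] dn [-0.001  0.001 -1.   ]
[[401.0, -293.0, 79.0], [401.0, -293.0, 82.0], [402.0, -293.0, 86.0], [403.0, -293.0, 86.0], [431.0, -301.0, 10.0], [433.0, -302.0, 11.0], [436.0, -303.0, 9.0], [438.0, -303.0, 9.0], [440.0, -304.0, 9.0], [442.0, -305.0, 9.0]]
```

Emit:
drive_tool(
  rows=[
    {"translation": [0,0,0],"turn": [0,0,0],"hand": 0.42},
    {"translation": [0,0,0],"turn": [0,0,0],"hand": 0.42},
    {"translation": [0,0,0],"turn": [0,0,0],"hand": 0.42},
    {"translation": [0,0,0.1],"turn": [0,0,0],"hand": 0.42},
    {"translation": [0,0,0.25],"turn": [0,0,0],"hand": 0.42},
    {"translation": [0,0,0.43],"turn": [0,0,0],"hand": 0.6},
    {"translation": [0.15,-0.05,0.6],"turn": [0,0,0],"hand": 0.6},
    {"translation": [0.33,-0.1,0.65],"turn": [0,0,0],"hand": 0.6},
  ],
)

```text
time_s: 34.5
tcp_pos: [530.0, -333.8, 246.2]
ee_rot: [0.101, 0.699, -0.103, 0.701]
contact_force: [0.5, -0.7, 0.4]
opening: 0.798
```

Emit:
drive_tool(
  rows=[
    {"translation": [0.08,0,0],"turn": [0,0,0],"hand": 0.6},
    {"translation": [0.08,0,0],"turn": [0,0,0],"hand": 0.6},
  ],
)

```text
time_s: 34.75
tcp_pos: [555.6, -332.9, 246.2]
ee_rot: [0.101, 0.698, -0.102, 0.701]
contact_force: [-0.5, 0.4, -0.4]
opening: 0.8
```

```bash
python3 - <<'E'
from tray import *
st();s,c=cap('wrist','w35');W=cloud(s,c)
p=(488.8,-319,np.radians(-166.6))
for k in range(6):
    q=cellw(p,k);d=hexr(W[...,0],W[...,1],*q,p[2])
    r=(d>22.5)&(d<26.5)&(W[...,2]>60)&(W[...,2]<110);f=(d<17)&(W[...,2]<30)
    # rim tilt: plane fit
    P=W[r];A=np.c_[P[:,0]-q[0],P[:,1]-q[1],np.ones(len(P))];P2=P[P[:,2]>80]
    print(k,q.round(1),'rim z',np.percentile(P[:,2],[50,80,95]).round(1),r.sum(),'floor',np.median(W[f][:,2]).round(1), np.round(fithex(s,c,q,84,blur=.7,span=3),2))
ov(s,c,[(*cellw(p,k),p[2],26,84,G) for k in range(6)],'w35o',crop=(0,600,200,1000))
E
```

```text
t 34.75 tcp [ 555.6 -332.9  246.2] jaw 73.48 open 69.6 F [-0.5  0.4 -0.4] dn [ 0.004 -0.002 -1.   ]
0 [ 532.8 -277.4] rim z [84.3 85.3 86.1] 755 floor 8.3 [ 531.94 -277.58   13.36  123.57]
1 [ 481.8 -289.5] rim z [84.5 85.5 86.1] 779 floor 8.3 [ 482.64 -289.95   14.02  135.21]
2 [ 517.9 -327.7] rim z [84.4 85.4 86.1] 690 floor 8.2 [ 517.61 -326.6    13.47  131.41]
3 [ 466.7 -339.9] rim z [84.8 85.5 86.1] 485 floor 8.3 [ 469.1  -338.86   13.56  136.03]
4 [ 430.7 -301.7] rim z [84.2 85.3 86.1] 877 floor 8.3 [ 431.53 -301.3    13.56  108.97]
5 [ 502.8 -378. ] rim z [84.3 85.3 86. ] 698 floor 8.1 [ 503.33 -377.21   13.64  122.3 ]
```

View pics/w35o.png

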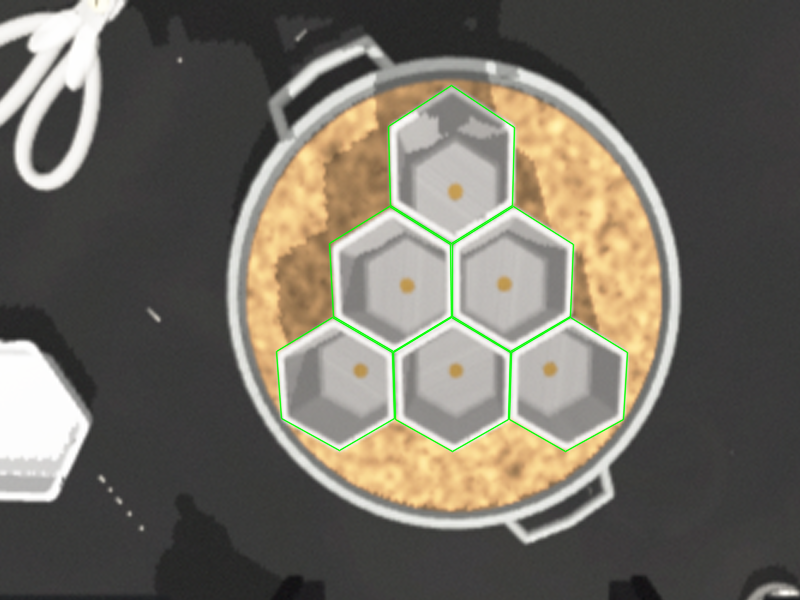

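```bash
python3 - <<'E'
from tray import *
s,c=cap('top','t3');s0,c0=load('top0')
W,W0=cloud(s,c),cloud(s0,c0)
for n,(u0,u1,v0,v1) in dict(jar=(268,306,213,248),cap=(172,190,227,245),bottle=(132,156,247,262),tweez=(240,266,196,238)).items():
    a,b=[x['img'][v0:v1,u0:u1].astype(np.float32).mean(-1) for x in (c0,c)]
    print(n,cv2.phaseCorrelate(a,b),np.abs(a-b).mean().round(1))
st();print(order.sign_off())
E
```

```text
jar ((-0.5574669165614985, -0.03874084453546445), 0.36101914362774956) 10.6
cap ((-0.002654432067179968, 0.00582062546041584), 0.9950933868502393) 3.0
bottle ((-0.5566940331058561, 0.4213493801362329), 0.7706242018275791) 16.2
tweez ((1.1620100097483412, 0.47106348963742306), 0.20212681067823873) 16.0
t 34.85 tcp [ 553.1 -333.5  245.5] jaw 73.4 open 69.9 F [-1.3  0.3 -0.3] dn [ 0.001 -0.003 -1.   ]
the job is handed in; nothing more can be done
None
```

All four bench moulds now stand in the tray with the two that were already there, and I handed the job in at about 35 s of the 72 s allowed.

- **Seating:** the last wrist-camera check showed all six rims at the same height (median 84.2–84.8 mm, expected 84). All six inside floors read 8.1–8.3 mm, so all are fully down. In that view the six outlines form one closed triangle that matches the cut-out.
- **Slips on the way:** three grasps or placings needed care, and nothing fell over.
  - The first mould caught on the cork at about 17 N and slid up in the fingers. I lifted it, straightened it and seated it without force.
  - The second had shifted about 2.5 mm and turned about 3° on the bench when its neighbour was lifted away. I re-measured it before gripping.
  - The last was gripped slightly tilted, so I set it down and gripped it again.
- **Moulds already in the tray:** fits of the first one (mould_0) before and after agree to within about 0.5 mm. mould_1 also shows no clear movement.
- **Objects to leave alone:**
  - The cap did not move.
  - The jar and bottle came out shifted by about half a pixel (roughly 1.5 mm). Shadows and neighbouring moulds in those crops had changed, so I take this as noise.
  - The tweezers comparison (1.2 pixels) had too weak a match to be conclusive. They looked in place in the later picture I viewed, and nothing went low enough to reach them.
- **Disagreement:** the single-mould fit for cell_3 differed by about 2.5 mm from the nested pattern. It is probably bias in the fit, because its outline lined up in the overlay.

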